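# Free a setting bar from a left-hand screw clamp and put it back in its slot

### The arm

A 6-joint arm with a two-finger parallel gripper is mounted at the origin on a cart in front of the work surface, level with it; the furniture and walls round the work are solid. World frame = base frame: x ahead of the robot, y to its left, z up, the work surface at z = 0. Lengths are in m, angles in rad, forces in N, time in s.
With the tool pointing down it reaches from about 0.35 to 0.925 m from the base axis. Payload 6.4 kg.
Tool frame: the origin (TCP) lies at the very end of the fingers, on their centre line; the grasp point (between the pads) lies 19 mm behind it; x points along the fingers, y is the direction in which the jaws open and shut, and the axes are right-handed (so a half turn about x gives the same grasp; the last joint's range is limited). The gripper opens to 85 mm and grips with 20 to 120 N. Pads are 22 mm wide; open, the fingers measure 114 mm over their backs; the gripper's body (76 mm by 85 mm) begins 54 mm behind the grasp point. The pads swing forward as they close: fully open they stand 13 mm farther back than shut.
Start: joints at [-1.338, 0.245, 1.558, -0, 1.339, -0.174], TCP at [0.257, -0.597, 0.198] pointing down, gripper open.
Joint ranges: [-3.13, 3.13], [-1.02, 2.26], [0.13, 2.54], [-0.95, 4.09], [0.21, 2.88], [-2.74, 2.74]. Speed limits (rad/s): [2.57, 2.57, 3.14, 3.14, 3.14, 3.14].

### API

Orientations are given as a rotation vector (axis times angle).
In Python, from cell import sense, camera, finish_job gives the robot as it stands.
- The arm moves only by the tool carry_out, never from a script. Its argument "targets" is a list that holds one entry, the list of rows, each a list of 5 numbers: the finger opening in mm, from 0 to 85.4, then the shift along the tool's x, y, z in mm, then the turn about the tool's x in degrees. In form: [[[fingers, tx, ty, tz, roll], ...]]. A call has 1 to 10 rows; each row is the pose to reach, as a shift and turn from the pose measured when the call began, along the tool's axes at that moment; what a row does not reach only later rows make up. A row lasts 1/12 s, in which the tool goes at most 41.7 mm and 7.16 degrees, less where a joint would pass 70% of its speed; a pose out of reach is approached as far as the arm can. A call with a gripper value outside its range is refused whole. The fingers move at their own pace and stop on an object; "newtons" is the grip in N (left out, the last holds). Time passes only in rows, so rows that repeat a pose let the fingers close. It gives the time, the measured TCP pose, the force and the opening at its end, in the units of the state.
- sense(): the state, without advancing time (a new reading comes with each control period).
- camera(name): name is "side" or "top"; returns a dict with "image" (480x640x3 uint8, blue, green, red), "K" (3x3 intrinsics, pixels), "D" ([k1, k2, p1, p2, k3] as OpenCV has them; the pictures are not rectified), "cam_to_world" (4x4, takes a point from camera to world coordinates). Camera axes: x right, y down, z forward; pixel columns grow to the right and rows downward; lengths in m; the calibration is good to about 2 mm. A picture is of the moment at which its call begins. There is no depth.
- finish_job(): hands the job in, once; it reports no verdict.
The state is a dict: "time_s": time; "joint_pos": joint angles; "joint_vel": joint speeds; "joint_torque": joint torques, N m; "tool_pos": TCP position; "tool_rot": TCP orientation; "contact_force": force on the tool from outside, world axes, zero at the start; "moment": the same for the moment, N m; "gripper_width": finger opening in m.
Only numpy, scipy, OpenCV 4.12 (cv2) and the standard library are available. Lean on these libraries where they do the work, as an engineer would, in place of code of your own. Each camera call takes 0.05 s, during which the arm holds its last target.

### The job

The blue setting bar is still held in the screw clamp, whose black knob has a left-hand thread: loosen it by turning it clockwise, seen from above, until it will turn no further. Then lift the bar slightly, draw it out over the low stop at its free end, and put it away in the blue-labelled slot of the storage rack, flat and fully home, lowering it in rather than dropping it. Leave the knob loosened, and leave the yellow bar and the small parts nearby where they are.

Things in the scene. Friction and masses are not known exactly. Their poses are not given: they have to be found in the camera images.
- clamp_base: Screw-clamp fixture fixed to the table. Origin on the table under the screw axis; own x points from the screw to the post, y across, z up. Dark base plate 200 x 70 x 8 mm, from x = -130 to +70 mm. Grey arm over it, 28 mm wide, x = -18 mm to the post, top at 62 mm, brass bush on it to 65 mm. Two cheeks 6 mm high guide the bar's sides between x = -26 and +18 mm.
- clamp_stop (a point): Middle of the top of the steel stop strip before the bar's free end, at x = -118 mm on the fixture. The strip is 5 mm thick, 24 mm wide and only 3 mm higher than the plate: raise the bar more than 3 mm (with the screw loosened there are about 9 mm under the pad) and draw it out past the strip, along the fixture's -x. After 45 mm its other end is out from under the knob.
- knob_grip (a point): Centre of the clamp's black round knurled knob, diameter 38 mm, 26 mm high, upright axis, a red ring and a white pointer line on its top. The point is on the axis half-way up the knob, 81 mm above the table when tight, and rises with the knob. Any finger direction round it will do.
- clamp_knob (a joint): Turn of the knob in rad: 0 is tight, as at the start; grows as the knob is turned CLOCKWISE seen from above (left-hand thread), to the end stop at 2.8, which takes more than one grasp. Knob, screw and pressure pad rise together 3.2 mm per rad (steep quick-release thread), about 9 mm in all. It needs about 0.12 N m and stays where it is left.
- bar_blue_mid (a point): Centre of the blue setting bar: steel-coloured, 130 mm long (x) x 18 wide (y) x 30 high (z), about 0.2 kg, a blue band round each end, both ends alike. At the start it lies on the clamp's plate (underside 8 mm above the table) along the fixture's x axis, its centre at x = -48 mm, one end under the tight pressure pad, the free end towards the robot.
- bar_blue_hold (a point): Point on the blue bar, half-way up it and 32 mm from its centre towards the end that is free at the start (at -x of the bar): a place to grasp it across its 18 mm width from above, clear of the knob.
- slot_blue: Storage slot with blue labels at both ends and a blue floor strip: a fixed grey shallow tray on the rack plate. Origin at the centre of its underside, 6 mm above the table; x along it, y across, z up. Floor 4 mm and wall tops 10 mm above the origin; clear inside 140 x 24 mm. A bar home in it has its centre 19 mm above the origin, either way round. The order of the three slots (75 mm apart) varies.
- slot_yellow: The like slot with yellow labels, in which the yellow bar lies.
- slot_green: The like slot with green labels, empty; not for the blue bar.
- bar_yellow_mid (a point): Centre of the yellow-banded setting bar, same size as the blue one, lying in its yellow slot. Leave it alone.
- bearing: Small loose ball bearing, diameter 35 mm, 11 mm high, lying on the table behind the rack. Origin at the centre of its underside. Leave it alone.
- contact_disc: Small loose round disc with two studs, diameter 23 mm, 13 mm high, lying on the table behind the rack. Origin at the centre of its underside. Leave it alone.
Not all that is in view belongs to the job. What is shaped like the part that bears bar_blue_mid but brown is not meant.

How it is judged:
By the outcome, as a careful person would: the job done as asked, in the order asked, and still so for the second after the job is handed in, with the robot touching nothing.
It also fails if it takes over 64 s, if anything falls off the work surface, if the arm or the gripper's body presses on something with over 40 N, if the wrist force passes 120 N, or if a joint passes its speed limit or range.

## Working session

There is one attempt and no reset: what is moved stays moved. The work goes in short steps, Python scripts to look and compute and a tool call to move; the robot and the scene stay as the last step left them, time stands still between calls to the robot, and variables do not carry over. Pictures are saved under pics/ and viewed, and the job is handed in when it is done.

Besides the shell and the picture viewer there is one more tool, called after "Emit:" as a command line: name --argument value ..., lists and objects as JSON in quotes. carry_out: Moves the arm, as the interface text tells. Its arguments: {"type":"object","properties":{"targets":{"type":"array"},"newtons":{"type":"number"}},"required":["targets"]}

```bash
mkdir -p pics; ls; python3 - <<'E'
from cell import sense,camera
import cv2,numpy as np
s=sense(); print(s)
for n in("side","top"):
    c=camera(n); cv2.imwrite(f"pics/{n}0.png",c["image"]); print(n,c["K"],c["D"],c["cam_to_world"])
E
```

```text
pics
{'time_s': 0.0, 'joint_pos': array([-1.33810693e+00,  2.45829114e-01,  1.55903011e+00,  4.03927354e-05,
        1.33870944e+00, -1.74112311e-01]), 'joint_vel': array([ 0.00056909, -0.00088926,  0.00092478,  0.00241238,  0.00263949,
       -0.00021326]), 'joint_torque': array([-9.67098531e-04, -4.29519975e+01, -3.26122999e+01, -1.70100930e-04,
        5.43661372e-03, -1.22576535e-05]), 'tool_pos': array([ 0.25704902, -0.59632691,  0.19646212]), 'tool_rot': array([ 1.99838445,  0.41418346, -1.99842237]), 'contact_force': array([ 0.36281962,  0.02825931, -0.45908749]), 'moment': array([-0.02958747,  0.0204563 ,  0.02702916]), 'gripper_width': 0.08566932176608283}
side [[522.4331575    0.         322.21822397]
 [  0.         522.4331575  241.04525866]
 [  0.           0.           1.        ]] [-0.08462075  0.          0.          0.          0.        ] [[-9.98917741e-01  2.86150363e-02 -3.66677976e-02  6.63757902e-01]
 [ 4.65114859e-02  6.11646684e-01 -7.89762633e-01  6.61222618e-01]
 [-1.71349605e-04 -7.90613378e-01 -6.12315651e-01  7.47080625e-01]
 [ 0.00000000e+00  0.00000000e+00  0.00000000e+00  1.00000000e+00]]
top [[442.30832068   0.         315.91437675]
 [  0.         442.30832068 242.30864796]
 [  0.           0.           1.        ]] [-0.00464147  0.          0.          0.          0.        ] [[ 0.00385514 -0.98825936  0.15273692  0.47325995]
 [-0.99997272 -0.0028475   0.00681539 -0.18578154]
 [-0.00630046 -0.15275903 -0.98824338  0.92211591]
 [ 0.          0.          0.          1.        ]]
```

View pics/side0.png

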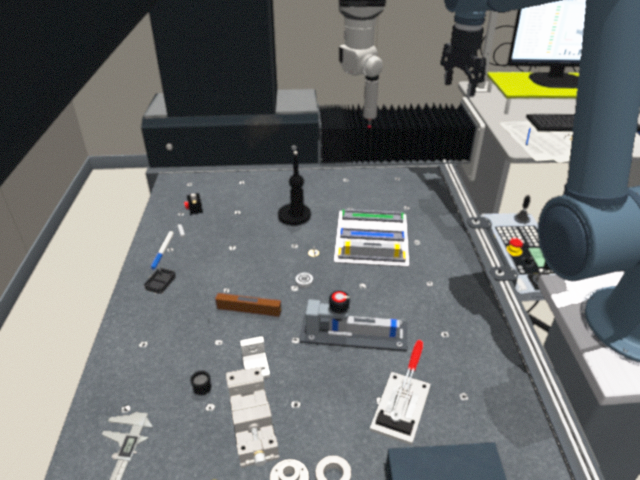

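View pics/top0.png

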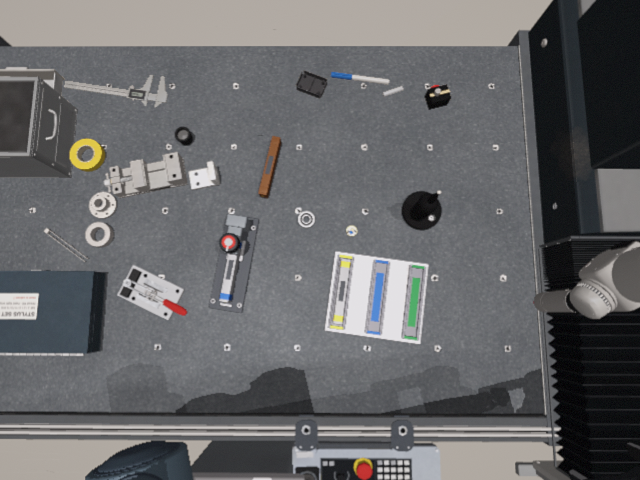

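The top view shows the knob at about (230,242), the blue bar running down to (226,297), and the rack at (377,297) with yellow, blue and green slots. In the side view the knob is at (340,300), the bar at (365,325) and the blue slot at (372,234). I'll zoom in next.

```bash
python3 - <<'E'
import cv2
t=cv2.imread("pics/top0.png"); s=cv2.imread("pics/side0.png")
cv2.imwrite("pics/z1.png",cv2.resize(t[200:320,190:300],None,fx=5,fy=5,interpolation=cv2.INTER_CUBIC))
cv2.imwrite("pics/z2.png",cv2.resize(s[280:360,290:420],None,fx=6,fy=6,interpolation=cv2.INTER_CUBIC))
cv2.imwrite("pics/z3.png",cv2.resize(t[245:350,320:440],None,fx=5,fy=5,interpolation=cv2.INTER_CUBIC))
cv2.imwrite("pics/z4.png",cv2.resize(s[200:270,325:420],None,fx=8,fy=8,interpolation=cv2.INTER_CUBIC))
E
```

```text
(no output)
```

View pics/z1.png

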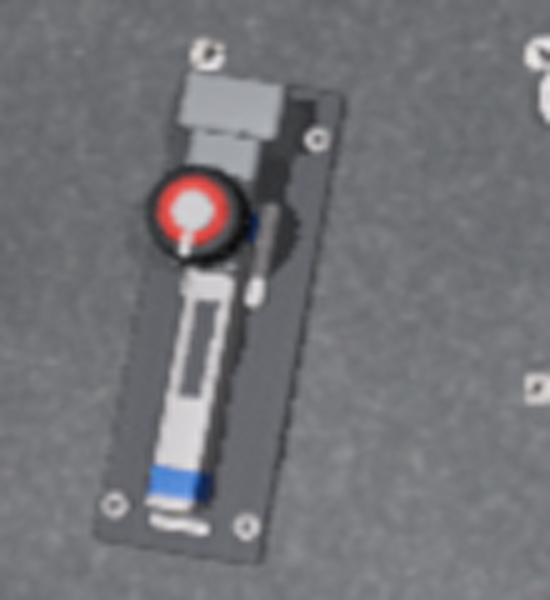

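View pics/z2.png

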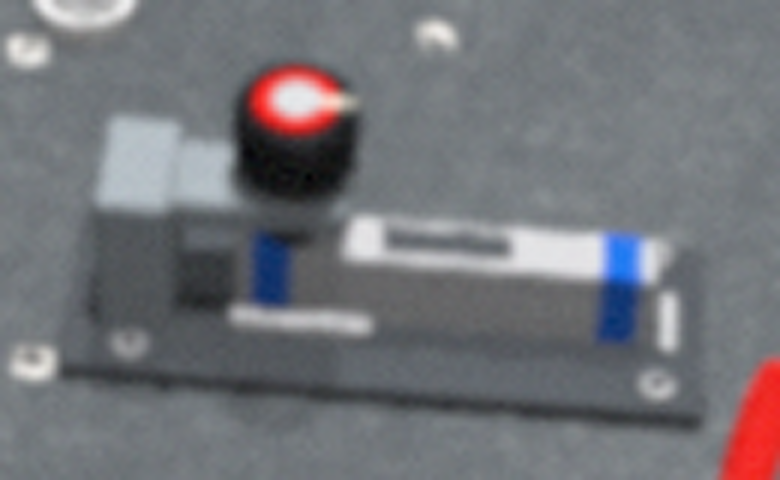

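View pics/z3.png

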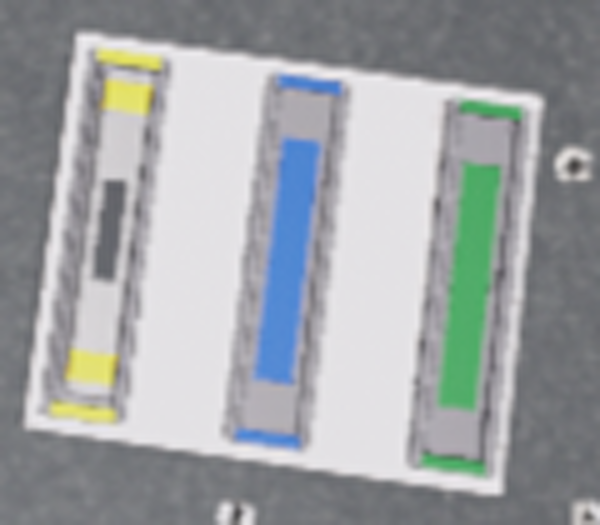

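View pics/z4.png

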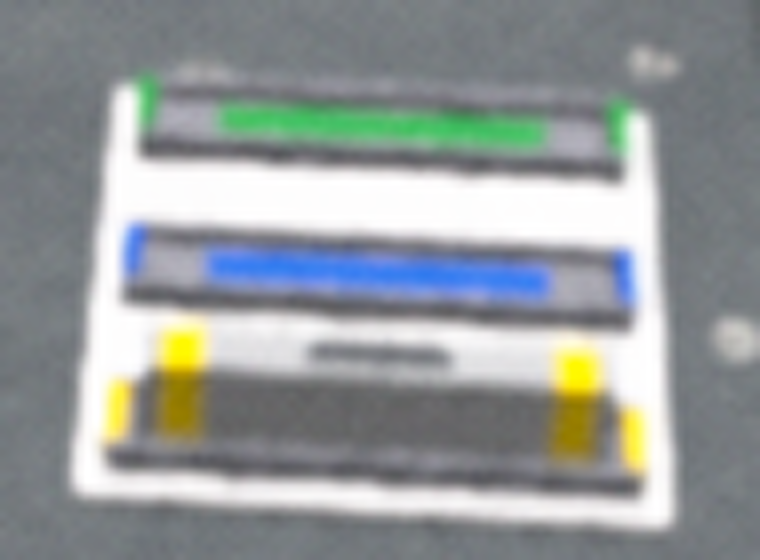

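```bash
cat > h.py <<'E'
import cv2,numpy as np
from cell import sense,camera
def ray(c,p):
    u=cv2.undistortPoints(np.array([[p]],float),c["K"],np.array(c["D"],float))[0,0]
    T=c["cam_to_world"]; d=T[:3,:3]@np.array([u[0],u[1],1.]); return T[:3,3],d/np.linalg.norm(d)
def plane(c,p,z):
    o,d=ray(c,p); return o+d*(z-o[2])/d[2]
def tri(c1,p1,c2,p2):
    o1,d1=ray(c1,p1);o2,d2=ray(c2,p2)
    A=np.stack([d1,-d2],1); t=np.linalg.lstsq(A,o2-o1,rcond=None)[0]
    a=o1+t[0]*d1;b=o2+t[1]*d2
    return (a+b)/2,np.linalg.norm(a-b)*1000
def hsv(im,lo,hi,roi):
    h=cv2.cvtColor(im,cv2.COLOR_BGR2HSV); m=cv2.inRange(h,lo,hi)
    k=np.zeros_like(m); x0,y0,x1,y1=roi; k[y0:y1,x0:x1]=m[y0:y1,x0:x1]; return k
def blobs(m,amin=6):
    n,l,st,ce=cv2.connectedComponentsWithStats(m)
    return [(st[i][4],ce[i].round(2),st[i][:4],cv2.minAreaRect(np.argwhere(l==i)[:,::-1].astype(np.float32))) for i in range(1,n) if st[i][4]>=amin]
E
python3 - <<'E'
from h import *
import pickle
T=camera("top");S=camera("side"); pickle.dump((T,S),open("v0.pkl","wb"))
for nm,c,kr,br,sr in(("top",T,(210,220,260,270),(200,230,245,310),(355,250,395,340)),("side",S,(320,280,360,320),(310,300,415,350),(335,220,410,250))):
    im=c["image"]; print(nm)
    m=hsv(im,(0,120,110),(10,255,255),kr)|hsv(im,(170,120,110),(180,255,255),kr)
    p=np.argwhere(m)[:,::-1].astype(np.float32); print("red ell",cv2.fitEllipse(cv2.convexHull(p)),p.mean(0))
    print("bar blue bright");[print(b) for b in blobs(hsv(im,(100,120,150),(125,255,255),br))]
    print("bar blue all");[print(b) for b in blobs(hsv(im,(100,100,60),(125,255,255),br))]
    print("slot");[print(b) for b in blobs(hsv(im,(100,100,110),(125,255,255),sr))]
E
```

```text
top
red ell ((227.96908569335938, 241.4696807861328), (13.412595748901367, 14.070643424987793), 86.07881164550781) [227.95506 240.92134]
bar blue bright
(np.int32(44), array([224.07, 295.75]), array([220, 293,  10,   6], dtype=int32), ((224.18917846679688, 295.8648681640625), (9.206343650817871, 4.6031718254089355), 9.462322235107422))
bar blue all
(np.int32(67), array([225.36, 296.09]), array([219, 293,  13,   7], dtype=int32), ((225.2461700439453, 296.03082275390625), (12.155404090881348, 5.209458351135254), 7.125016689300537))
slot
(np.int32(26), array([381.58, 261.35]), array([376, 260,  12,   4], dtype=int32), ((381.5199890136719, 261.3599853515625), (11.313708305358887, 1.9798991680145264), 8.130102157592773))
(np.int32(343), array([377.03, 296.48]), array([371, 273,  13,  49], dtype=int32), ((377.0321960449219, 296.71795654296875), (7.210208415985107, 48.257301330566406), 6.519801616668701))
(np.int32(27), array([372.96, 332.07]), array([367, 331,  13,   3], dtype=int32), ((373.0, 332.0), (2.0, 12.0), 90.0))
side
red ell ((338.9408264160156, 296.4230651855469), (11.47846412658
[... 244 characters left out ...]
 324.58]), array([332, 319,   6,  12], dtype=int32), ((334.5, 324.5), (11.0, 5.0), 90.0))
(np.int32(109), array([392.91, 327.65]), array([389, 319,   8,  18], dtype=int32), ((392.9846496582031, 327.62310791015625), (6.077702045440674, 17.612932205200195), 7.125016689300537))
slot
(np.int32(10), array([341.5, 230.5]), array([341, 228,   2,   6], dtype=int32), ((341.5, 230.5), (5.0, 1.0), 90.0))
(np.int32(198), array([371.82, 233.54]), array([351, 231,  43,   6], dtype=int32), ((371.9682312011719, 233.60357666015625), (42.152183532714844, 4.782853603363037), 3.012787342071533))
(np.int32(11), array([402.55, 234.27]), array([402, 232,   2,   6], dtype=int32), ((402.5, 234.5), (5.0, 1.0), 90.0))
```

```bash
python3 - <<'E'
from h import *
import pickle
T,S=pickle.load(open("v0.pkl","rb"))
f=lambda n,a:print(n,np.round(a[0]*1000,1),"gap %.1f"%a[1])
f("knobtop",tri(T,(227.97,241.47),S,(338.94,296.42)))
f("band top",tri(T,(224.07,295.75),S,(393.2,322.89)))
f("slot strip",tri(T,(377.03,296.6),S,(371.9,233.57)))
f("slot far lab",tri(T,(381.55,261.35),S,(341.5,230.5)))
f("slot near lab",tri(T,(372.96,332.05),S,(402.52,234.4)))
print("knobtop@94",plane(T,(227.97,241.47),.094),plane(S,(338.94,296.42),.094))
print("band@38",plane(T,(224.07,295.75),.038),plane(S,(393.2,322.89),.038))
a=plane(T,(381.55,261.35),.016);b=plane(T,(372.96,332.05),.016);print("labels top@16",a,b,(a+b)/2,np.degrees(np.arctan2(*(a-b)[1::-1])))
a=plane(S,(341.5,230.5),.016);b=plane(S,(402.52,234.4),.016);print("labels side",a,b,(a+b)/2,np.degrees(np.arctan2(*(a-b)[1::-1])))
# dark label on bar top & plate outline
for nm,c,r in(("top",T,(215,225,245,300)),("side",S,(345,312,395,332))):
    g=cv2.cvtColor(c["image"],cv2.COLOR_BGR2GRAY)
    x0,y0,x1,y1=r; k=np.zeros_like(g); k[y0:y1,x0:x1]=(g[y0:y1,x0:x1]>150)*255
    for b in blobs(k,20): print(nm,"bright",b)
def lab(c,z,name): pass
E
```

```text
knobtop [602.2 -13.9  97.2] gap 0.6
band top [502.    2.   40.4] gap 0.5
slot strip [ 502.5 -304.3   16.2] gap 1.1
slot far lab [ 573.5 -314.1   20.4] gap 0.1
slot near lab [ 432.1 -294.7   18.6] gap 1.6
knobtop@94 [ 0.60237813 -0.01315692  0.094     ] [ 0.60218621 -0.0173407   0.094     ]
band@38 [0.50183858 0.00255242 0.038     ] [ 5.01672077e-01 -3.00907165e-04  3.80000000e-02]
labels top@16 [ 0.57404899 -0.31473728  0.016     ] [ 0.43121619 -0.29483448  0.016     ] [ 0.50263259 -0.30478588  0.016     ] -7.932709030045668
labels side [ 0.5728956  -0.31998194  0.016     ] [ 0.43204624 -0.29822566  0.016     ] [ 0.50247092 -0.3091038   0.016     ] -8.78079027695314
top bright (np.int32(95), array([235.51, 229.16]), array([229, 225,  16,  11], dtype=int32), ((236.5, 230.0), (10.0, 15.0), 90.0))
top bright (np.int32(73), array([227.79, 242.62]), array([224, 238,   9,  13], dtype=int32), ((228.0, 244.0), (12.0, 8.0), 90.0))
top bright (np.int32(282), array([228.13, 275.21]), array([221, 254,  16,  41], dtype=int32), ((228.02830505371094, 273.84906005859375), (9.82872200012207, 39.62203598022461), 10.619654655456543))
side bright (np.int32(293), array([370.13, 320.82]), array([347, 315,  44,  12], dtype=int32), ((368.60882568359375, 320.5852966308594), (43.33352279663086, 8.436614990234375), 4.39870548248291))
```

```bash
python3 - <<'E'
from h import *
import pickle
from scipy.spatial.transform import Rotation as R
T,S=pickle.load(open("v0.pkl","rb"))
z1=lambda x,y:(190+(x+.5)/5-.5,200+(y+.5)/5-.5)
z2=lambda x,y:(290+(x+.5)/6-.5,280+(y+.5)/6-.5)
for a,b in(((187,73),(98,205)),((180,125),(172,207)),((285,82),(112,118)),((278,138),(180,122))):
    r=tri(T,z1(*a),S,z2(*b)); print("post",r[0].round(4)*1000,round(r[1],1))
P=[plane(T,z1(*p),.008) for p in((345,92),(262,562),(95,540))]
print("plate",np.round(P,4)); d=P[0]-P[1]; print("yaw long",np.degrees(np.arctan2(d[1],d[0])),np.linalg.norm(d)); d=P[1]-P[2];print("yaw short",np.degrees(np.arctan2(d[0],-d[1])),np.linalg.norm(d))
# plate near edge centre -> origin 130mm
y=np.radians(-8.9); u=np.array([np.cos(y),np.sin(y)]); print("origin est",(P[1]+P[2])[:2]/2+.13*u)
k=np.array([.6024,-.0132]);print("hold pt",k-(.048+.032)*u)
s=sense();M=R.from_rotvec(s["tool_rot"]).as_matrix();print(M.round(3))
E
```

```text
post [661.9  -3.7  66.4] 1.1
post [640.2  -1.6  66.8] 0.1
post [657.6 -42.3  65.4] 0.8
post [635.9 -40.2  64.6] 0.6
plate [[ 0.6661 -0.0583  0.008 ]
 [ 0.47   -0.0289  0.008 ]
 [ 0.4786  0.0398  0.008 ]]
yaw long -8.506127540536816 0.19834889798695787
yaw short -7.143285760637881 0.06931014847356516
origin est [ 0.60269702 -0.01466321]
hold pt [ 0.52336321 -0.00082317]
[[-0.     0.396 -0.918]
 [ 0.001 -0.918 -0.396]
 [-1.    -0.001 -0.   ]]
```

Emit:
carry_out --targets '[[[85,5,-23,-32,-7],[85,5,-46,-64,-14],[85,5,-69,-96,-21],[85,5,-92,-128,-28],[85,5,-115,-160,-35],[85,5,-138,-192,-42],[85,5,-161,-224,-49],[85,5,-184,-256,-56],[85,5,-207,-288,-63],[85,5,-230,-320,-70]]]'

```text
time_s: 1.03
tool_pos: [0.4605, -0.2568, 0.1922]
tool_rot: [1.163, 1.239, -1.162]
contact_force: [-0.1, -0.9, -0.3]
gripper_width: 0.0852
```

```bash
cat >> h.py <<'E'
from scipy.spatial.transform import Rotation as R
def go(x,y,z,phi=None):
    s=sense();M=R.from_rotvec(s["tool_rot"]).as_matrix();p=s["tool_pos"]
    d=M.T@(np.array([x,y,z])-p)*1000
    cur=np.degrees(np.arctan2(M[1,1],M[0,1]))
    print("t %.2f"%s["time_s"],"pos",(p*1000).round(1),"phi %.1f"%cur,"q",np.degrees(s["joint_pos"]).round(1),"w %.1f"%(s["gripper_width"]*1000),"F",s["contact_force"].round(1),"M",s["moment"].round(2),"xax",M[:,0].round(3))
    print("shift tool",d.round(1),"roll",None if phi is None else round(cur-phi,1))
E
python3 -c "
from h import *
go(.6024,-.0145,.15,95)"
```

```text
t 1.03 pos [ 460.5 -256.8  192.2] phi 3.6 q [-41.5  -2.2 107.4   0.   74.9 -45.2] w 85.2 F [-0.1 -0.9 -0.3] M [-0.04 -0.02  0.06] xax [-0.     0.001 -1.   ]
shift tool [  42.5  157.  -232.8] roll -91.4
```

Emit:
carry_out --targets '[[[85,0,16,-23,-7],[85,0,32,-46,-14],[85,0,48,-69,-21],[85,0,64,-92,-28],[85,0,80,-116,-35],[85,5,96,-140,-42],[85,10,112,-164,-49],[85,20,128,-188,-56],[85,30,143,-211,-63],[85,40,157,-233,-70]]]'

```text
time_s: 1.87
tool_pos: [0.603, -0.0128, 0.152]
tool_rot: [0.22, 1.56, -0.218]
contact_force: [0.6, 0.1, -0.5]
gripper_width: 0.0854
```

```bash
python3 -c "
from h import *
go(.6024,-.0145,.15,95)"
```

```text
t 1.87 pos [603.  -12.8 152. ] phi 74.0 q [-12.   10.4  98.5   0.1  71.2 -86. ] w 85.4 F [ 0.6  0.1 -0.5] M [-0.    0.02  0.02] xax [ 0.     0.001 -1.   ]
shift tool [ 2.  -1.8 -0.1] roll -21.0
```

Emit:
carry_out --targets '[[[85,2,-2,0,-7],[85,2,-2,0,-14],[85,2,-2,0,-21],[85,2,-2,0,-21]]]'

```text
time_s: 2.2
tool_pos: [0.6022, -0.0144, 0.1496]
tool_rot: [-0.07, 1.57, 0.072]
contact_force: [-0.3, -0.6, 0.2]
gripper_width: 0.0852
```

```bash
python3 - <<'E'
from h import *
go(.6024,-.0145,.15,95)
T=camera("top");S=camera("side")
cv2.imwrite("pics/z5.png",np.hstack([cv2.resize(T["image"][180:320,160:300],None,fx=4,fy=4),cv2.resize(S["image"][200:340,270:410],None,fx=4,fy=4)])[:, :800] if 0 else cv2.resize(np.hstack([T["image"][180:320,160:300],S["image"][220:360,270:410]]),None,fx=2.8,fy=2.8,interpolation=cv2.INTER_CUBIC))
E
```

```text
t 2.20 pos [602.2 -14.4 149.6] phi 95.2 q [-1.220e+01  1.050e+01  9.870e+01  1.000e-01  7.090e+01 -1.073e+02] w 85.2 F [-0.3 -0.6  0.2] M [-0.01  0.02  0.01] xax [-0.001  0.001 -1.   ]
shift tool [-0.4 -0.1  0.2] roll 0.2
```

View pics/z5.png

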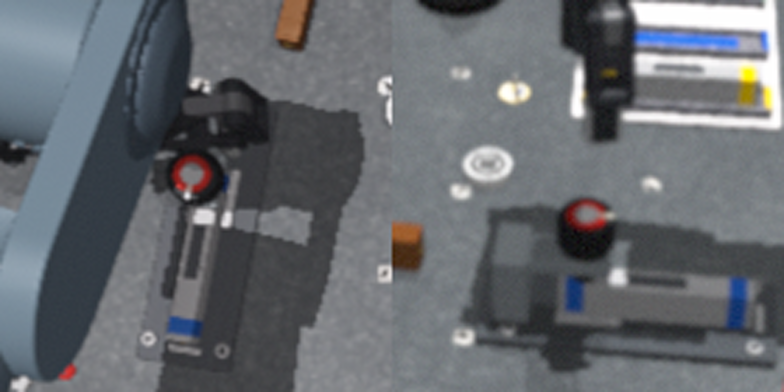

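The gripper is above the knob with its fingers along y. In the side view the near finger tip is at about (345,268), above the knob at (339,296). I'll check that against the projected TCP.

```bash
python3 - <<'E'
from h import *
S=camera("side");T=camera("top")
def proj(c,P):
    A=np.linalg.inv(c["cam_to_world"]);return cv2.projectPoints(np.array(P,float).reshape(-1,1,3),cv2.Rodrigues(A[:3,:3])[0],A[:3,3],c["K"],np.array(c["D"]))[0][:,0].round(1)
s=sense();p=s["tool_pos"];print(s["time_s"])
print(proj(S,[p+[0,.0427,.013],p+[0,.057,.013],p+[.011,.057,.013],p+[-.011,.057,.013]]))
print(proj(S,[[.6024,-.0132,.094],[.6024,-.0145,.094],[.6024,-.0155,.094]]),proj(T,[[.6024,-.0132,.094]]))
g=S["image"][225:285,325:375]
cv2.imwrite("pics/z6.png",cv2.resize(g,None,fx=10,fy=10,interpolation=cv2.INTER_CUBIC))
E
```

```text
2.4
[[341.6 285.1]
 [342.3 291.1]
 [335.5 291.3]
 [349.  290.9]]
[[339.  298. ]
 [338.9 297.5]
 [338.9 297.1]] [[228.  241.5]]
```

View pics/z6.png

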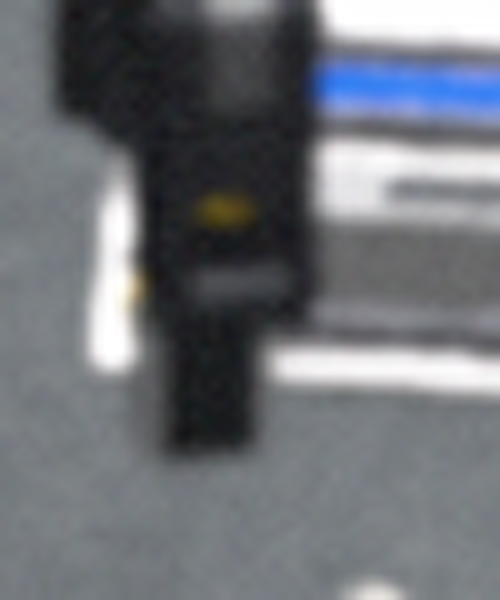

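```bash
python3 - <<'E'
from h import *
S=camera("side")
cv2.imwrite("pics/s7.png",S["image"]); print(sense()["gripper_width"])
E
```

```text
0.08474349210658938
```

View pics/s7.png

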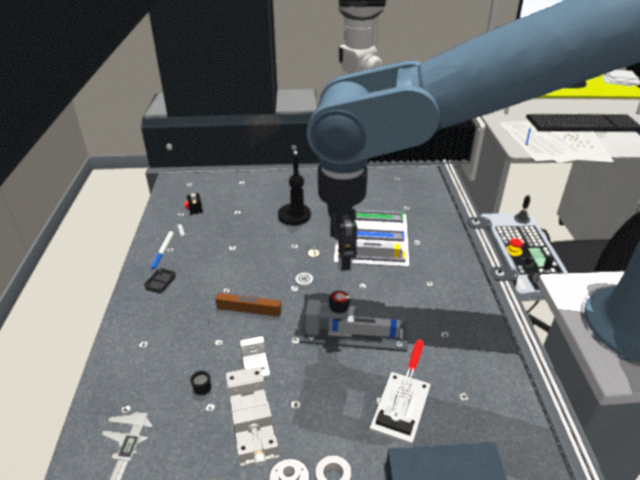

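```bash
python3 - <<'E'
from h import *
S=camera("side")
for px in((346,269),(346,257)):
  o,d=ray(S,px)
  for z in(.15,.163,.176): print(px,z,plane(S,px,z).round(4))
  for y in(.028,.035,.042,-.057): print("y",y,(o+d*(y-o[1])/d[1]).round(4))
E
```

```text
(346, 269) 0.15 [ 0.5902 -0.0273  0.15  ]
(346, 269) 0.163 [ 0.5918 -0.0123  0.163 ]
(346, 269) 0.176 [0.5934 0.0027 0.176 ]
y 0.028 [0.5961 0.028  0.198 ]
y 0.035 [0.5969 0.035  0.204 ]
y 0.042 [0.5976 0.042  0.2101]
y -0.057 [ 0.587  -0.057   0.1242]
(346, 257) 0.15 [ 0.5875 -0.0601  0.15  ]
(346, 257) 0.163 [ 0.5892 -0.0444  0.163 ]
(346, 257) 0.176 [ 0.5908 -0.0287  0.176 ]
y 0.028 [0.5968 0.028  0.223 ]
y 0.035 [0.5976 0.035  0.2288]
y 0.042 [0.5983 0.042  0.2345]
y -0.057 [ 0.5878 -0.057   0.1526]
```

```bash
python3 - <<'E'
from h import *
S=camera("side");T=camera("top")
cv2.imwrite("pics/z8.png",cv2.resize(T["image"][190:270,170:290],None,fx=6.5,fy=6.5,interpolation=cv2.INTER_CUBIC))
cv2.imwrite("pics/z9.png",cv2.resize(S["image"][180:300,290:410],None,fx=5,fy=5,interpolation=cv2.INTER_CUBIC))
E
```

```text
(no output)
```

View pics/z8.png

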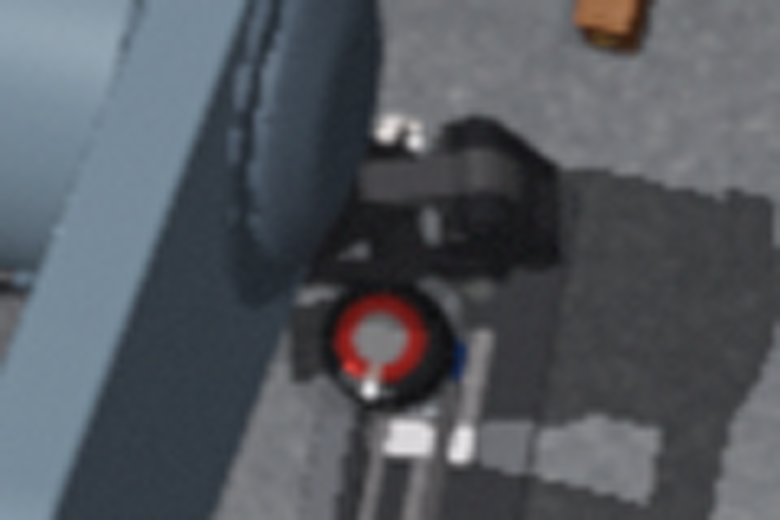

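View pics/z9.png

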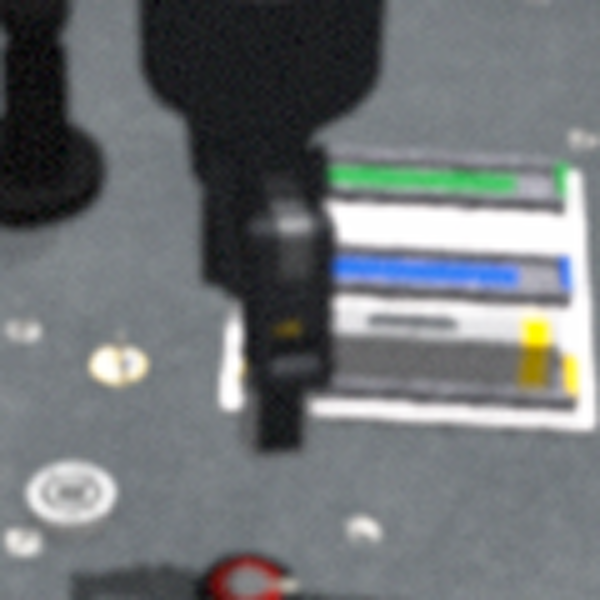

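```bash
cat >> h.py <<'E'
def proj(c,P):
    A=np.linalg.inv(c["cam_to_world"]);return cv2.projectPoints(np.array(P,float).reshape(-1,1,3),cv2.Rodrigues(A[:3,:3])[0],A[:3,3],c["K"],np.array(c["D"]))[0][:,0].round(1)
E
python3 - <<'E'
from h import *
import pickle
T,S=pickle.load(open("v0.pkl","rb"))
p=np.array([.257,-.5963,.1965]);y=np.array([.396,-.918,0])
for k in(-.0427,0,.0427): print(proj(S,[p+k*y+[0,0,.013],p+k*y+[0,0,.0]]),proj(T,p+k*y+[0,0,.013]))
cv2.imwrite("pics/z10.png",cv2.resize(S["image"][20:130,410:520],None,fx=5,fy=5,interpolation=cv2.INTER_CUBIC))
cv2.imwrite("pics/z11.png",cv2.resize(T["image"][220:340,510:640],None,fx=5,fy=5,interpolation=cv2.INTER_CUBIC))
E
```

```text
[[467.  109.8]
 [466.2 114.6]] [[564.2 467.7]]
[[456.6 103.7]
 [455.8 108.4]] [[589.2 455.9]]
[[446.5  97.8]
 [445.9 102.4]] [[614.  444.2]]
```

View pics/z10.png

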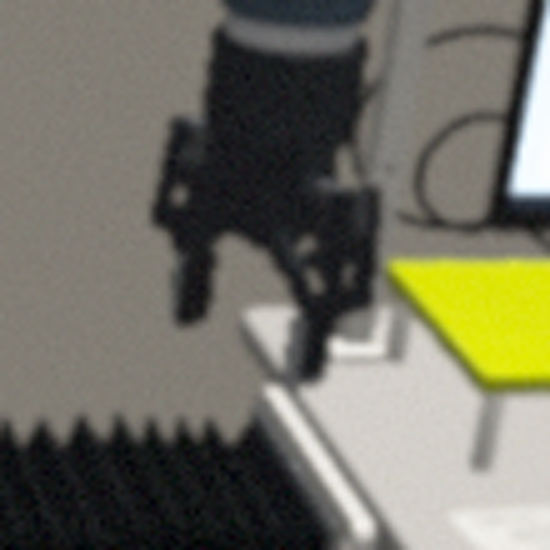

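View pics/z11.png

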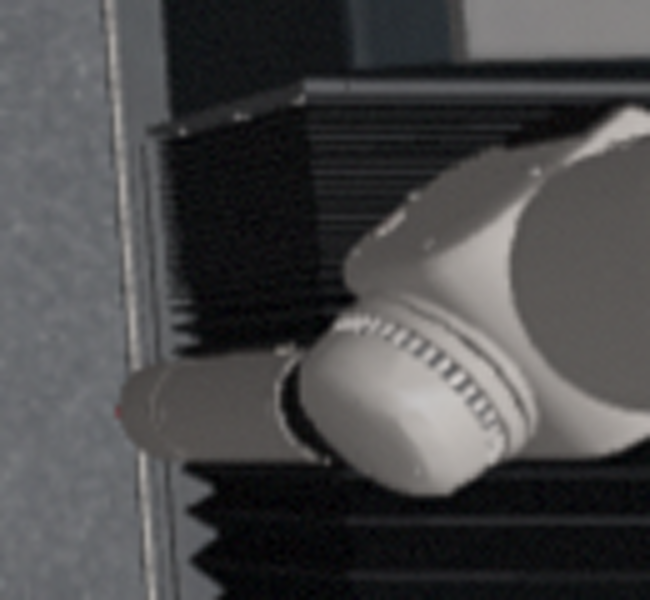

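```bash
python3 - <<'E'
from h import *
T=camera("top");S=camera("side")
print(sense()["time_s"])
for z in(.2,.223,.26,.3): print(z,proj(T,[[.602-.0425,-.014-.038,z],[.602+.0425,-.014-.038,z],[.591,-.071,z],[.613,-.071,z]]).tolist())
# start obs
o,d=ray(S,(471.6,95.6))
for y in(-.545,-.55,-.557,-.565,-.6): print(y,(o+d*(y-o[1])/d[1]).round(3))
o,d=ray(S,(447.6,84))
for y in(-.62,-.636,-.65): print(y,(o+d*(y-o[1])/d[1]).round(3))
E
```

```text
2.7
0.2 [[237.6, 257.3], [239.2, 206.9], [249.6, 238.5], [250.0, 225.4]]
0.223 [[235.0, 255.6], [236.6, 203.6], [247.4, 236.1], [247.8, 222.7]]
0.26 [[230.4, 252.6], [232.2, 197.9], [243.5, 232.1], [244.0, 217.9]]
0.3 [[224.8, 248.9], [226.9, 190.9], [238.8, 227.2], [239.3, 212.2]]
-0.545 [ 0.239 -0.545  0.252]
-0.55 [ 0.237 -0.55   0.25 ]
-0.557 [ 0.234 -0.557  0.247]
-0.565 [ 0.232 -0.565  0.244]
-0.6 [ 0.219 -0.6    0.23 ]
-0.62 [ 0.281 -0.62   0.254]
-0.636 [ 0.276 -0.636  0.247]
-0.65 [ 0.272 -0.65   0.242]
```

Emit:
carry_out --targets '[[[85,20,0,0,0],[85,40,0,0,0],[85,50,0,0,0],[85,50,0,0,0]]]'

```text
time_s: 3.03
tool_pos: [0.6003, -0.0143, 0.097]
tool_rot: [-0.066, 1.575, 0.07]
contact_force: [-0.4, 0.2, -1.6]
gripper_width: 0.0845
```

```bash
python3 - <<'E'
from h import *
go(.6024,-.0145,.07)
S=camera("side");T=camera("top")
cv2.imwrite("pics/z12.png",cv2.resize(S["image"][200:350,270:420],None,fx=4,fy=4,interpolation=cv2.INTER_CUBIC))
E
```

```text
t 3.03 pos [600.3 -14.3  97. ] phi 95.0 q [-1.220e+01  1.400e+01  1.005e+02  1.000e-01  6.580e+01 -1.072e+02] w 84.5 F [-0.4  0.2 -1.6] M [-0.03  0.04 -0.02] xax [-0.006  0.002 -1.   ]
shift tool [27.  -0.4  2.3] roll None
```

View pics/z12.png

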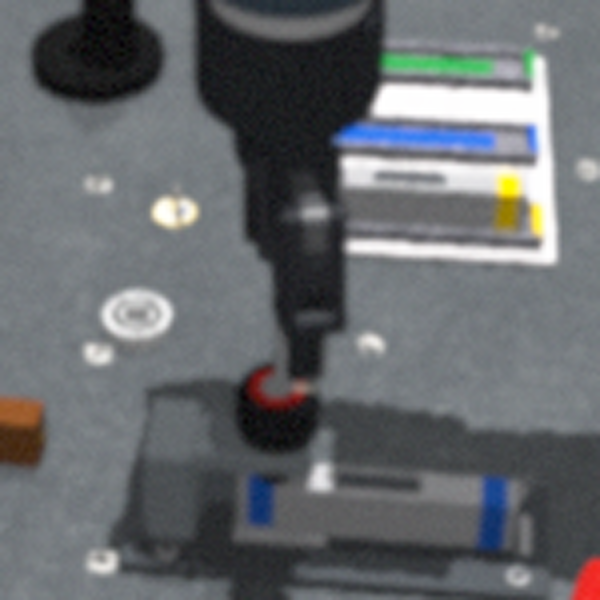

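Emit:
carry_out --targets '[[[85,10,0,2,0],[85,20,0,2,0],[85,27,0,2,0],[85,27,0,2,0]]]'

```text
time_s: 3.47
tool_pos: [0.603, -0.0143, 0.0709]
tool_rot: [-0.066, 1.573, 0.07]
contact_force: [-0.6, -0.6, -0.6]
gripper_width: 0.0851
```

```bash
python3 - <<'E'
from h import *
go(.6024,-.0145,.07)
S=camera("side");T=camera("top")
print(proj(S,[[.6024,.028,.12],[.6024,.042,.12],[.6024,.028,.083],[.6024,.042,.083]]))
cv2.imwrite("pics/z13.png",cv2.resize(S["image"][200:350,270:420],None,fx=4,fy=4,interpolation=cv2.INTER_CUBIC))
E
```

```text
t 3.47 pos [603.  -14.3  70.9] phi 95.0 q [-1.210e+01  1.620e+01  1.008e+02  1.000e-01  6.320e+01 -1.071e+02] w 85.1 F [-0.6 -0.6 -0.6] M [ 0.06  0.03 -0.01] xax [-0.004  0.002 -1.   ]
shift tool [ 0.9 -0.2 -0.6] roll None
[[341.  303.9]
 [341.6 309.7]
 [340.5 319. ]
 [341.1 324.9]]
```

View pics/z13.png

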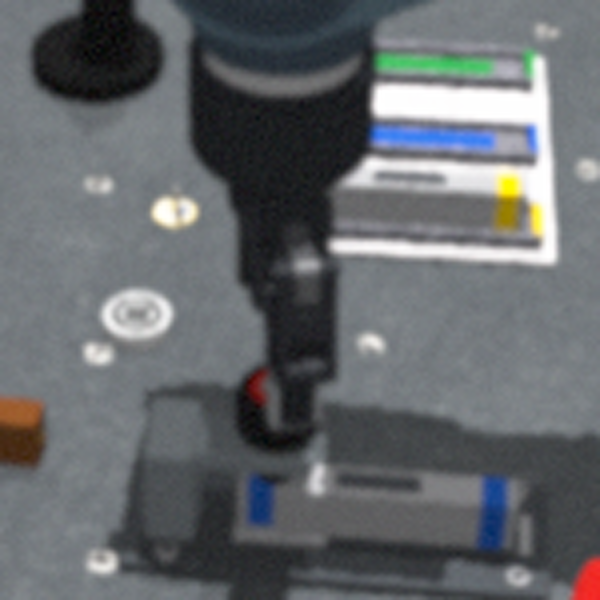

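Emit:
carry_out --targets '[[[60,1,0,0,0],[45,1,0,0,0],[34,1,0,0,0],[34,1,0,0,0],[34,1,0,0,0],[34,1,0,0,0],[34,1,0,0,0]]]' --newtons 30

```text
time_s: 4.15
tool_pos: [0.6041, -0.0145, 0.0717]
tool_rot: [-0.067, 1.571, 0.069]
contact_force: [-0.6, -1.2, -0.1]
gripper_width: 0.0342
```

```bash
python3 - <<'E'
from h import *
go(.6024,-.0145,.07)
S=camera("side");T=camera("top")
cv2.imwrite("pics/z14.png",cv2.resize(np.hstack([S["image"][220:350,280:410],T["image"][190:320,170:300]]),None,fx=3,fy=3,interpolation=cv2.INTER_CUBIC))
E
```

```text
t 4.15 pos [604.1 -14.5  71.7] phi 95.0 q [-1.210e+01  1.620e+01  1.008e+02  1.000e-01  6.310e+01 -1.071e+02] w 34.2 F [-0.6 -1.2 -0.1] M [-0.01  0.   -0.01] xax [-0.001  0.001 -1.   ]
shift tool [ 1.7  0.2 -1.7] roll None
```

View pics/z14.png

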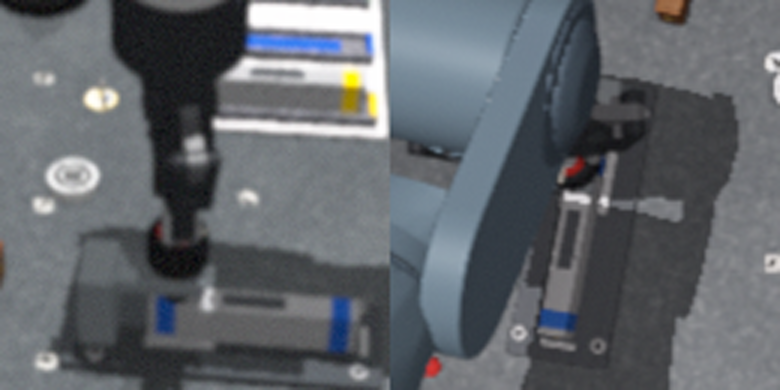

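```bash
python3 - <<'E'
from h import *
S=camera("side")
cv2.imwrite("pics/z15.png",cv2.resize(S["image"][270:320,315:365],None,fx=12,fy=12,interpolation=cv2.INTER_CUBIC))
for px in((340.7,298.3),):
  o,d=ray(S,px)
  for y in(.003,.01,.017): print("y",y,(o+d*(y-o[1])/d[1]).round(4))
E
```

```text
y 0.003 [0.6009 0.003  0.1089]
y 0.01 [0.6015 0.01   0.1157]
y 0.017 [0.6022 0.017  0.1225]
```

View pics/z15.png

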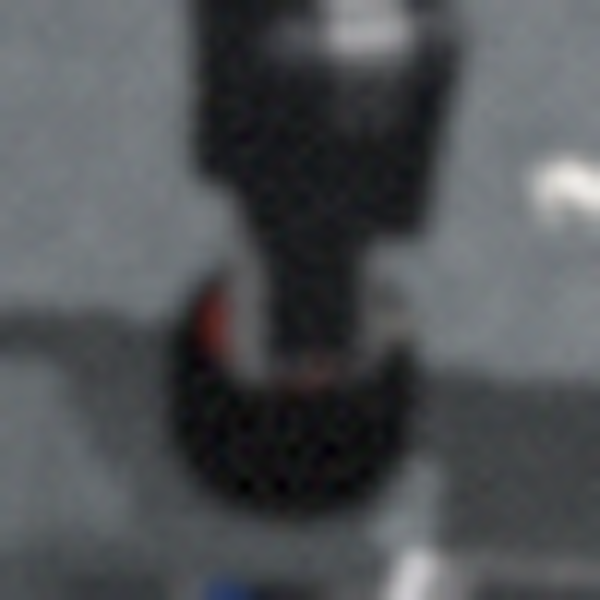

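The fingers closed to 34 mm above the 38 mm knob without touching it, so the real tips sit about 30 mm higher than the reported TCP. The side camera had shown the same. I'll open, go lower, and work from the camera heights.

Emit:
carry_out --targets '[[[85,0,0,-2,0],[85,0,0,-2,0],[85,0,0,-2,0],[85,0,0,-2,0],[85,10,0,-2,0],[85,20,0,-2,0],[85,30,0,-2,0],[85,34,0,-2,0],[85,34,0,-2,0]]]'

```text
time_s: 5.05
tool_pos: [0.6004, -0.0143, 0.0352]
tool_rot: [-0.066, 1.575, 0.07]
contact_force: [-0.3, -0.3, -0.4]
gripper_width: 0.0854
```

```bash
python3 - <<'E'
from h import *
go(.6024,-.0145,.037)
S=camera("side")
cv2.imwrite("pics/z16.png",cv2.resize(S["image"][270:340,305:375],None,fx=8,fy=8,interpolation=cv2.INTER_CUBIC))
E
```

```text
t 5.05 pos [600.4 -14.3  35.2] phi 95.0 q [-1.220e+01  1.890e+01  1.018e+02  1.000e-01  5.960e+01 -1.072e+02] w 85.4 F [-0.3 -0.3 -0.4] M [ 0.04 -0.02 -0.02] xax [-0.005  0.002 -1.   ]
shift tool [-1.8 -0.4  1.9] roll None
```

View pics/z16.png

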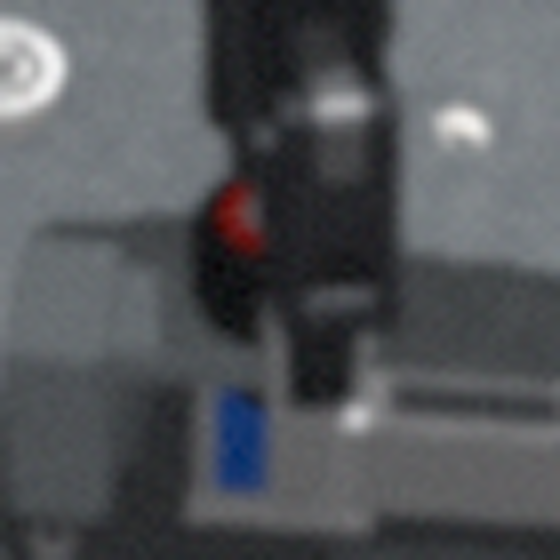

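Emit:
carry_out --targets '[[[70,0,0,2,0],[55,0,0,2,0],[45,0,0,2,0],[30,0,0,2,0],[30,0,0,2,0],[30,0,0,2,0],[30,0,0,2,0],[30,0,0,2,0]]]' --newtons 40

```text
time_s: 5.77
tool_pos: [0.6037, -0.0145, 0.0369]
tool_rot: [-0.067, 1.572, 0.069]
contact_force: [-0.4, -1.7, 4.7]
gripper_width: 0.0358
```

```bash
python3 - <<'E'
from h import *
go(.6024,-.0145,.037)
S=camera("side")
cv2.imwrite("pics/z17.png",cv2.resize(S["image"][270:340,305:375],None,fx=8,fy=8,interpolation=cv2.INTER_CUBIC))
E
```

```text
t 5.77 pos [603.7 -14.5  36.9] phi 95.0 q [-1.210e+01  1.910e+01  1.014e+02  1.000e-01  5.970e+01 -1.071e+02] w 35.8 F [-0.4 -1.7  4.7] M [-0.17  0.14  0.01] xax [-0.002  0.001 -1.   ]
shift tool [-0.1  0.2 -1.3] roll None
```

View pics/z17.png

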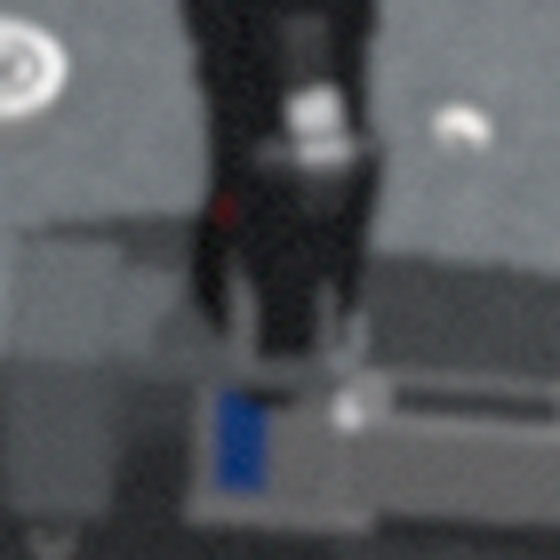

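Emit:
carry_out --targets '[[[30,0,0,0,7],[30,-1,0,0,14],[30,-1,0,0,21],[30,-2,0,0,28],[30,-2,0,0,35],[30,-2,0,0,42],[30,-3,0,0,49],[30,-3,0,0,56],[30,-4,0,0,63],[30,-4,0,0,70]]]'

```text
time_s: 6.65
tool_pos: [0.603, -0.0159, 0.0408]
tool_rot: [0.884, 1.386, -0.889]
contact_force: [-4.7, -6.4, 5.9]
gripper_width: 0.0355
```

```bash
python3 - <<'E'
from h import *
go(.6024,-.0145,.037)
S=camera("side");T=camera("top")
cv2.imwrite("pics/z18.png",cv2.resize(np.hstack([S["image"][260:350,300:390],T["image"][210:300,190:280]]),None,fx=4.4,fy=4.4,interpolation=cv2.INTER_CUBIC))
E
```

```text
t 6.65 pos [603.  -15.9  40.8] phi 24.7 q [-1.220e+01  1.870e+01  1.013e+02 -1.000e-01  6.010e+01 -3.680e+01] w 35.5 F [-4.7 -6.4  5.9] M [-1.04  0.68  0.22] xax [-0.004 -0.001 -1.   ]
shift tool [ 3.8  0.  -1.5] roll None
```

View pics/z18.png

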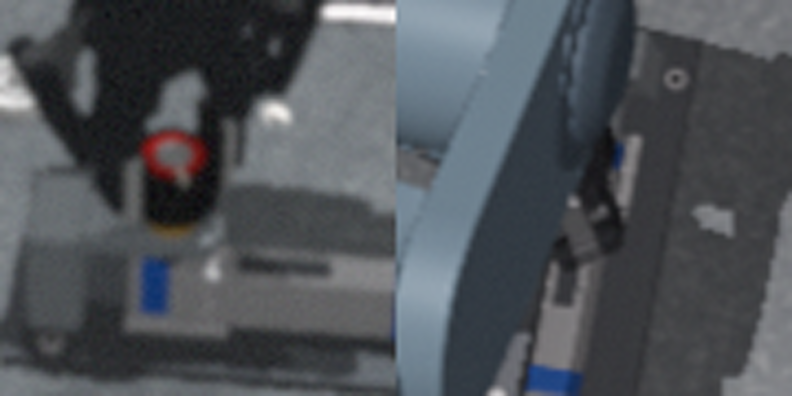

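Emit:
carry_out --targets '[[[30,0,0,0,7],[30,-1,-1,0,14],[30,-1,-1,0,21],[30,-2,-1,0,28],[30,-2,-1,0,35],[30,-2,-1,0,42],[30,-3,-1,0,49],[30,-3,-1,0,56],[30,-4,-1,0,63],[30,-4,-1,0,70]]]'

```text
time_s: 7.58
tool_pos: [0.6012, -0.0163, 0.0447]
tool_rot: [1.76, 0.724, -1.772]
contact_force: [-5.2, -0.4, 6.4]
gripper_width: 0.0357
```

```bash
python3 - <<'E'
from h import *
go(.6024,-.0145,.037)
S=camera("side");T=camera("top")
cv2.imwrite("pics/z19.png",cv2.resize(np.hstack([S["image"][260:350,300:390],T["image"][210:300,190:280]]),None,fx=4.4,fy=4.4,interpolation=cv2.INTER_CUBIC))
E
```

```text
t 7.58 pos [601.2 -16.3  44.7] phi -45.5 q [-12.3  18.3 101.5  -0.2  60.6  33.3] w 35.7 F [-5.2 -0.4  6.4] M [-0.19  0.72  0.16] xax [-0.007 -0.001 -1.   ]
shift tool [ 7.7 -0.4 -2.2] roll None
```

View pics/z19.png

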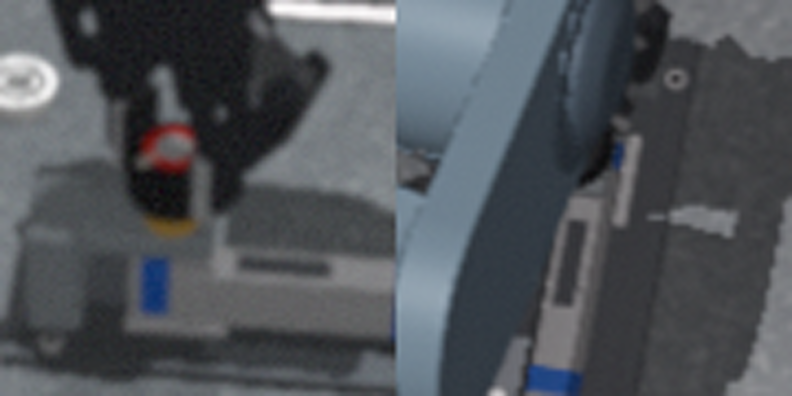

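Emit:
carry_out --targets '[[[30,0,0,0,7],[30,-1,0,0,14],[30,-1,0,0,20],[30,-1,0,0,20],[30,-1,0,0,20]]]'

```text
time_s: 8.1
tool_pos: [0.6007, -0.0159, 0.0459]
tool_rot: [1.975, 0.437, -1.99]
contact_force: [-3.9, -0.2, 5.5]
gripper_width: 0.0353
```

```bash
python3 - <<'E'
from h import *
go(.6024,-.0145,.037)
E
```

```text
t 8.10 pos [600.7 -15.9  45.9] phi -65.2 q [-1.230e+01  1.810e+01  1.015e+02 -1.000e-01  6.080e+01  5.300e+01] w 35.3 F [-3.9 -0.2  5.5] M [-0.12  0.5  -0.13] xax [-0.008 -0.001 -1.   ]
shift tool [ 8.9 -0.6 -2.2] roll None
```

Emit:
carry_out --targets '[[[30,0,0,0,4],[30,0,0,0,7],[30,0,0,0,10],[30,0,0,0,10]]]'

```text
time_s: 8.43
tool_pos: [0.6017, -0.0152, 0.046]
tool_rot: [2.078, 0.273, -2.089]
contact_force: [3.4, 1.8, -0.1]
gripper_width: 0.0355
```

```bash
python3 - <<'E'
from h import *
go(.6024,-.0145,.037)
E
```

```text
t 8.43 pos [601.7 -15.2  46. ] phi -75.1 q [-1.220e+01  1.820e+01  1.014e+02 -1.000e-01  6.070e+01  6.290e+01] w 35.5 F [ 3.4  1.8 -0.1] M [ 0.43 -0.73  0.41] xax [-0.005  0.    -1.   ]
shift tool [ 9.  -0.5 -0.9] roll None
```

Emit:
carry_out --targets '[[[30,0,0,0,4],[30,0,0,0,8],[30,0,0,0,12],[30,0,0,0,12]]]'

```text
time_s: 8.77
tool_pos: [0.6035, -0.0151, 0.0461]
tool_rot: [2.196, 0.055, -2.196]
contact_force: [6.6, 0.4, -2.0]
gripper_width: 0.036
```

```bash
python3 - <<'E'
from h import *
go(.6024,-.0145,.037)
S=camera("side");T=camera("top")
cv2.imwrite("pics/z20.png",cv2.resize(np.hstack([S["image"][260:350,300:390],T["image"][210:300,190:280]]),None,fx=4.4,fy=4.4,interpolation=cv2.INTER_CUBIC))
E
```

```text
t 8.77 pos [603.5 -15.1  46.1] phi -87.1 q [-12.2  18.2 101.4   0.   60.4  74.9] w 36.0 F [ 6.6  0.4 -2. ] M [ 0.11 -1.17  0.09] xax [-0.  0. -1.]
shift tool [ 9.1 -0.7  1.1] roll None
```

View pics/z20.png

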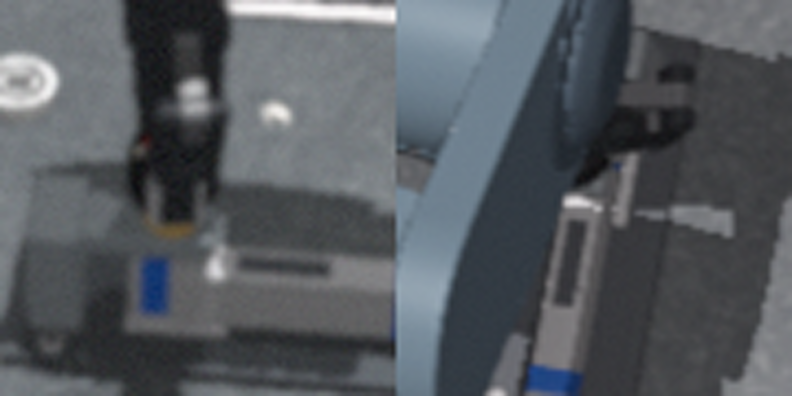

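Emit:
carry_out --targets '[[[60,0,0,0,0],[85,0,0,0,0],[85,0,0,0,0],[85,0,0,0,0],[85,0,0,0,0],[85,-20,0,0,0],[85,-50,0,0,0],[85,-80,0,0,0],[85,-80,0,0,0]]]'

```text
time_s: 9.62
tool_pos: [0.6077, -0.0159, 0.1333]
tool_rot: [2.206, 0.055, -2.182]
contact_force: [0.5, 0.3, 1.2]
gripper_width: 0.0852
```

```bash
python3 - <<'E'
from h import *
go(.5234,-.0015,.1,-98.5)
S=camera("side");T=camera("top")
cv2.imwrite("pics/z21.png",cv2.resize(np.hstack([S["image"][260:350,300:390],T["image"][210:300,190:280]]),None,fx=4.4,fy=4.4,interpolation=cv2.INTER_CUBIC))
E
```

```text
t 9.62 pos [607.7 -15.9 133.3] phi -87.0 q [-12.2  11.8  99.    0.   68.6  74.8] w 85.2 F [0.5 0.3 1.2] M [ 0.02 -0.06  0.01] xax [ 0.011 -0.002 -1.   ]
shift tool [ 32.3 -18.9  83.8] roll 11.5
```

View pics/z21.png

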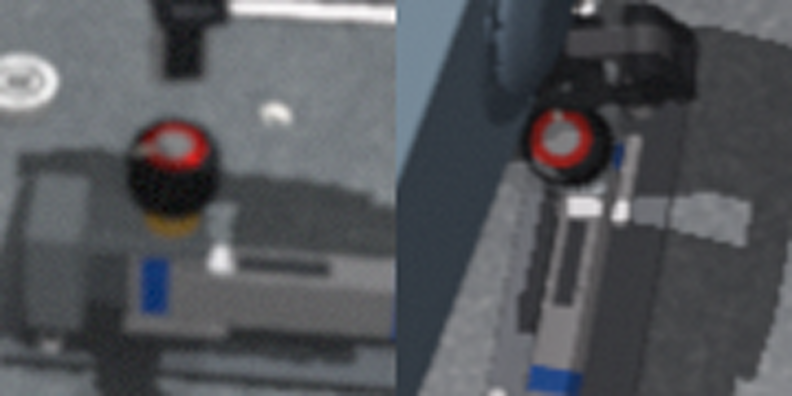

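```bash
python3 - <<'E'
from h import *
S=camera("side");T=camera("top")
g=np.hstack([cv2.resize(S["image"][280:315,320:360],(400,350),interpolation=cv2.INTER_CUBIC),cv2.resize(T["image"][222:257,208:248],(400,350),interpolation=cv2.INTER_CUBIC)])
cv2.imwrite("pics/z22.png",np.clip(g*1.3,0,255).astype(np.uint8))
for c,k,n in((S,(320,280,360,315),"s"),(T,(208,222,248,257),"t")):
    im=c["image"];m=hsv(im,(0,120,90),(10,255,255),k)|hsv(im,(170,120,90),(180,255,255),k)
    p=np.argwhere(m)[:,::-1].astype(np.float32); print(n,cv2.fitEllipse(cv2.convexHull(p)))
E
```

```text
s ((339.599609375, 292.57257080078125), (9.63523006439209, 13.314882278442383), 93.66798400878906)
t ((227.0103302001953, 241.6916046142578), (11.416321754455566, 13.118865013122559), 82.54877471923828)
```

View pics/z22.png

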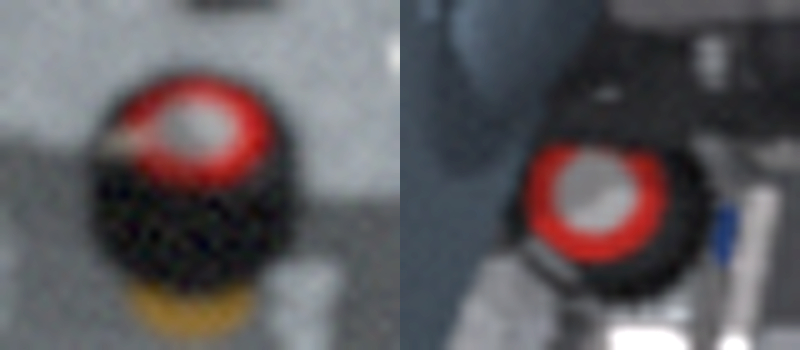

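```bash
python3 - <<'E'
from h import *
import pickle
T0,S0=pickle.load(open("v0.pkl","rb"));S=camera("side")
def ang(c,ctr,tip,z):
    a=plane(c,ctr,z)[:2];b=plane(c,tip,z)[:2];d=b-a;return np.degrees(np.arctan2(d[1],d[0])).round(1),(np.hypot(*d)*1000).round(1)
z1=lambda x,y:(190+(x+.5)/5-.5,200+(y+.5)/5-.5)
z2=lambda x,y:(290+(x+.5)/6-.5,280+(y+.5)/6-.5)
z22=lambda x,y:(320+(x+.5)/10-.5,280+(y+.5)/10-.5)
print("T0",ang(T0,z1(193,211),z1(184,246),.094),"S0",ang(S0,z2(296,100),z2(345,102),.094),"S",ang(S,z22(199,129),z22(122,144),.103))
for c,n in((S0,"a"),(S,"b")):
    cv2.imwrite(f"pics/z23{n}.png",cv2.resize(c["image"][283:308,322:358],None,fx=16,fy=16,interpolation=cv2.INTER_CUBIC))
E
```

```text
T0 (np.float64(167.6), np.float64(13.7)) S0 (np.float64(173.9), np.float64(14.7)) S (np.float64(13.0), np.float64(14.4))
```

View pics/z23a.png

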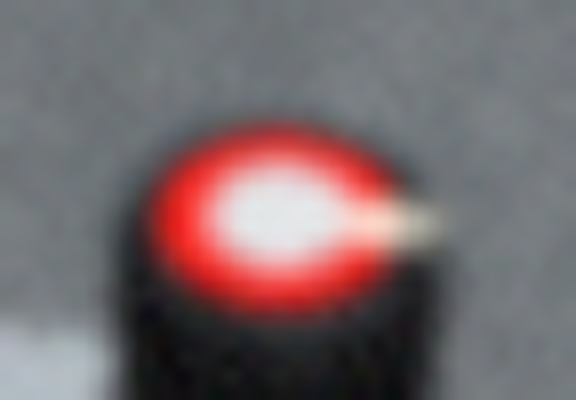

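View pics/z23b.png

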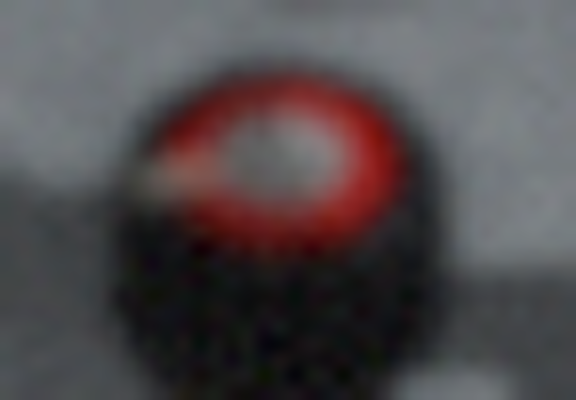

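The pointer has moved from about 170° to about 13°, which is roughly 158° of turn. The fingers turned 182°, so they slipped at the end stop, and the knob rose about 9 mm. On to the bar.

Emit:
carry_out --targets '[[[60,10,-6,28,4],[60,20,-12,56,8],[60,30,-19,83,12],[60,30,-19,83,12],[60,30,-19,83,12]]]' --newtons 80

```text
time_s: 10.28
tool_pos: [0.5156, 0.0005, 0.0922]
tool_rot: [-2.13, 0.166, 2.148]
contact_force: [0.1, -0.9, 0.4]
gripper_width: 0.0598
```

```bash
python3 - <<'E'
from h import *
go(.5233,-.0015,-.014,-98.7)
S=camera("side");T=camera("top")
cv2.imwrite("pics/z24.png",cv2.resize(np.hstack([S["image"][240:370,300:430],T["image"][210:340,180:310]]),None,fx=3,fy=3,interpolation=cv2.INTER_CUBIC))
E
```

```text
t 10.28 pos [5.156e+02 5.000e-01 9.220e+01] phi -99.0 q [-12.6   3.5 112.9   0.   64.1  86.4] w 59.8 F [ 0.1 -0.9  0.4] M [-0.02 -0.02 -0.01] xax [-0.008  0.002 -1.   ]
shift tool [106.1   0.9  -8.8] roll -0.3
```

View pics/z24.png

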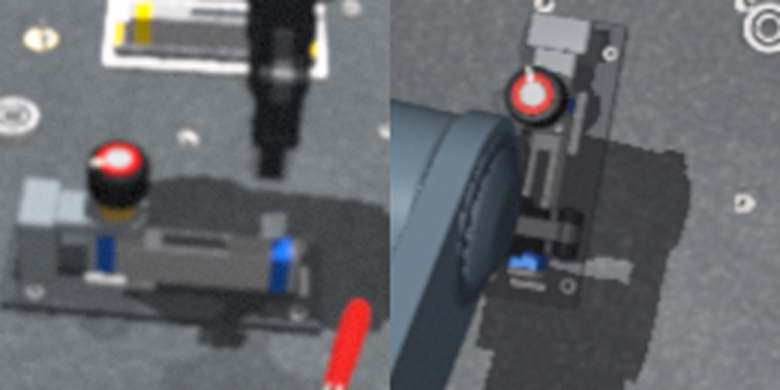

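Emit:
carry_out --targets '[[[60,15,0,-8,0],[60,35,1,-8,0],[60,55,1,-8,0],[60,75,1,-8,0],[60,75,1,-8,0],[60,75,1,-8,0]]]'

```text
time_s: 10.88
tool_pos: [0.527, -0.0027, 0.0194]
tool_rot: [-2.135, 0.167, 2.144]
contact_force: [0.6, -0.0, 0.5]
gripper_width: 0.0601
```

```bash
python3 - <<'E'
from h import *
go(.5233,-.0015,-.014,-98.7)
S=camera("side");T=camera("top")
cv2.imwrite("pics/z25.png",cv2.resize(np.hstack([S["image"][280:360,330:420],T["image"][220:300,190:280]]),None,fx=4.4,fy=4.4,interpolation=cv2.INTER_CUBIC))
E
```

```text
t 10.88 pos [527.   -2.7  19.4] phi -99.0 q [-12.6  11.7 112.9   0.   55.7  86.3] w 60.1 F [ 0.6 -0.   0.5] M [0.03 0.01 0.03] xax [-0.004  0.001 -1.   ]
shift tool [33.4 -0.6  3.7] roll -0.3
```

View pics/z25.png

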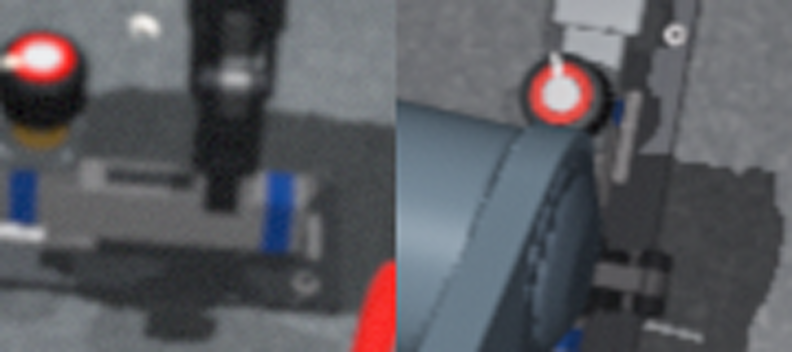

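Emit:
carry_out --targets '[[[60,10,0,4,0],[60,20,-1,4,0],[60,32,-1,4,0],[60,32,-1,4,0],[60,32,-1,4,0]]]'

```text
time_s: 11.4
tool_pos: [0.5234, -0.0011, -0.0121]
tool_rot: [-2.136, 0.167, 2.142]
contact_force: [-0.0, -0.4, -0.2]
gripper_width: 0.0601
```

```bash
python3 - <<'E'
from h import *
go(.5233,-.0015,-.014,-98.7)
S=camera("side");T=camera("top")
cv2.imwrite("pics/z26.png",cv2.resize(S["image"][290:360,340:420],None,fx=8,fy=8,interpolation=cv2.INTER_CUBIC))
for y in(.028,.035): 
  for z in(.015,.02,.025,.03): print(y,z,proj(S,[.5233,y,z]))
E
```

```text
t 11.40 pos [523.4  -1.1 -12.1] phi -99.0 q [-12.5  14.6 113.6   0.   52.   86.4] w 60.1 F [-0.  -0.4 -0.2] M [0.09 0.02 0.02] xax [-0.003  0.001 -1.   ]
shift tool [1.9 0.4 0.1] roll -0.3
0.028 0.015 [[382.8 343.3]]
0.028 0.02 [[383.  341.5]]
0.028 0.025 [[383.2 339.6]]
0.028 0.03 [[383.4 337.8]]
0.035 0.015 [[383.3 346.2]]
0.035 0.02 [[383.5 344.4]]
0.035 0.025 [[383.7 342.6]]
0.035 0.03 [[383.9 340.7]]
```

View pics/z26.png

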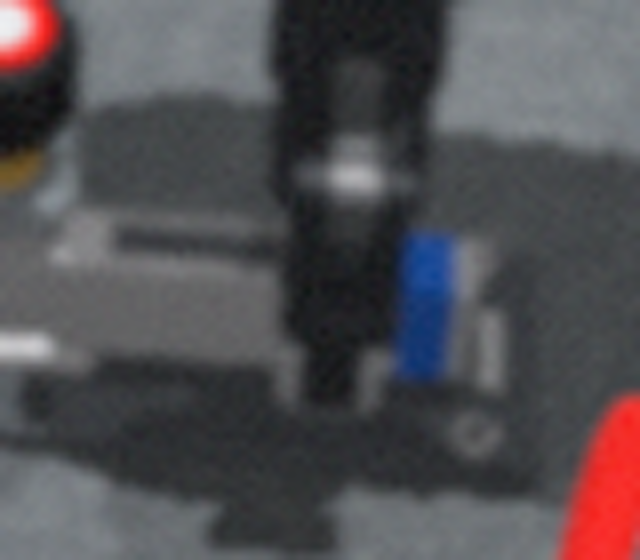

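Emit:
carry_out --targets '[[[40,1,0,0,0],[28,1,0,0,0],[22,1,0,0,0],[18,1,0,0,0],[12,1,0,0,0],[12,1,0,0,0],[12,1,0,0,0],[12,1,0,0,0]]]' --newtons 80

```text
time_s: 12.17
tool_pos: [0.5251, -0.0016, -0.0112]
tool_rot: [-2.14, 0.168, 2.139]
contact_force: [-1.7, -1.2, 5.9]
gripper_width: 0.0159
```

```bash
python3 - <<'E'
from h import *
go(.5233,-.0015,-.014,-98.7)
S=camera("side");T=camera("top")
cv2.imwrite("pics/z27.png",cv2.resize(S["image"][290:360,340:420],None,fx=8,fy=8,interpolation=cv2.INTER_CUBIC))
E
```

```text
t 12.17 pos [525.1  -1.6 -11.2] phi -99.0 q [-12.6  14.6 113.5   0.   51.9  86.4] w 15.9 F [-1.7 -1.2  5.9] M [-0.18  0.33 -0.06] xax [ 0. -0. -1.]
shift tool [2.8 0.2 1.8] roll -0.3
```

View pics/z27.png

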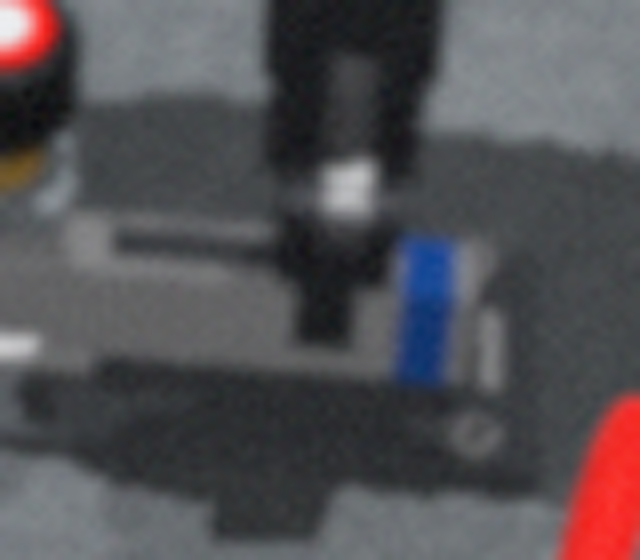

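Emit:
carry_out --targets '[[[12,-2,0,0,0],[12,-4,0,0,0],[12,-6,0,0,0],[12,-6,0,0,0],[12,-6,0,0,0]]]'

```text
time_s: 12.68
tool_pos: [0.5248, -0.0015, -0.0054]
tool_rot: [-2.14, 0.168, 2.139]
contact_force: [0.2, 0.5, -1.8]
gripper_width: 0.0158
```

```bash
python3 - <<'E'
from h import *
u=np.array([np.cos(np.radians(8.8)),-np.sin(np.radians(8.8))])
p=sense()["tool_pos"]; q=p[:2]-.06*u
go(q[0],q[1],-.005,-98.7)
S=camera("side");T=camera("top")
cv2.imwrite("pics/z28.png",cv2.resize(S["image"][280:370,310:420],None,fx=7,fy=6.6,interpolation=cv2.INTER_CUBIC))
E
```

```text
t 12.68 pos [524.8  -1.5  -5.4] phi -99.0 q [-12.6  14.  113.5   0.   52.5  86.4] w 15.8 F [ 0.2  0.5 -1.8] M [ 0.05  0.09 -0.03] xax [ 0.  0. -1.]
shift tool [-0.4  0.2 60. ] roll -0.3
```

View pics/z28.png

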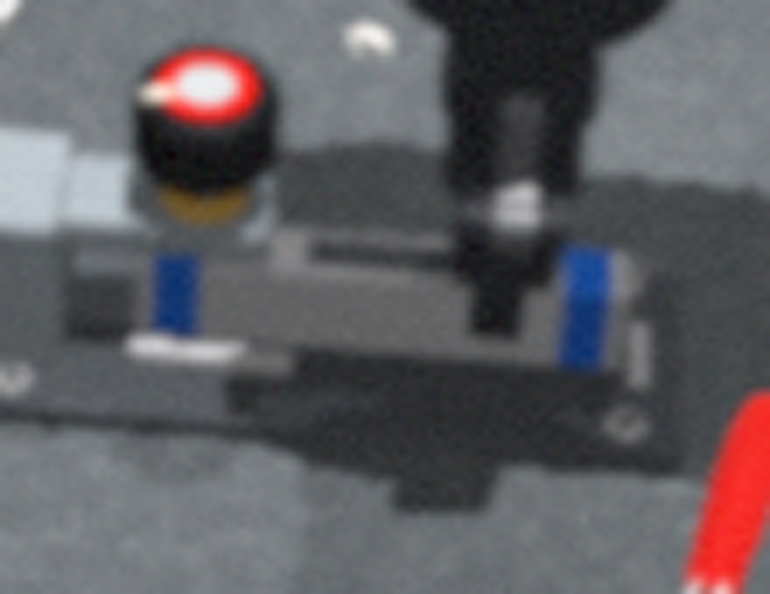

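Emit:
carry_out --targets '[[[12,0,0,3,0],[12,0,0,7,0],[12,0,0,11,0],[12,0,0,15,0],[12,0,0,19,0],[12,0,0,23,0],[12,0,0,27,0],[12,0,0,31,0],[12,0,0,34,0],[12,0,0,34,0]]]'

```text
time_s: 13.62
tool_pos: [0.4904, 0.004, -0.0056]
tool_rot: [-2.139, 0.168, 2.14]
contact_force: [0.9, -0.2, -2.5]
gripper_width: 0.0161
```

```bash
python3 - <<'E'
from h import *
go(.4638,.0083,-.0055,-98.7)
S=camera("side");T=camera("top")
cv2.imwrite("pics/z29.png",cv2.resize(S["image"][280:370,310:430],None,fx=6.6,fy=6.6,interpolation=cv2.INTER_CUBIC))
E
```

```text
t 13.62 pos [490.4   4.   -5.6] phi -99.0 q [-12.8   9.9 118.4   0.   51.7  86.2] w 16.1 F [ 0.9 -0.2 -2.5] M [ 0.01  0.11 -0.  ] xax [-0.001  0.    -1.   ]
shift tool [-0.1 -0.1 27. ] roll -0.3
```

View pics/z29.png

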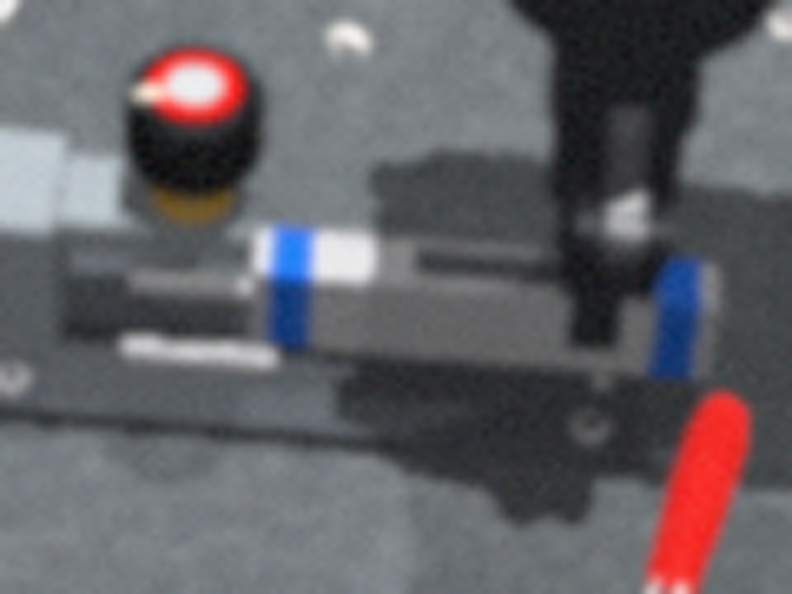

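Emit:
carry_out --targets '[[[12,0,0,3,0],[12,0,0,7,0],[12,0,0,11,0],[12,0,0,15,0],[12,0,0,19,0],[12,0,0,23,0],[12,-2,0,27,0],[12,-4,0,30,0],[12,-10,0,30,0],[12,-20,0,30,0]]]'

```text
time_s: 14.55
tool_pos: [0.4607, 0.0087, 0.0146]
tool_rot: [-2.138, 0.168, 2.141]
contact_force: [-0.1, 0.4, -2.3]
gripper_width: 0.0162
```

```bash
python3 - <<'E'
from h import *
go(.4638,.0083,.09,-98.7)
S=camera("side")
cv2.imwrite("pics/z30.png",cv2.resize(S["image"][280:370,310:430],None,fx=6.6,fy=6.6,interpolation=cv2.INTER_CUBIC))
E
```

```text
t 14.55 pos [460.7   8.7  14.6] phi -99.0 q [-13.1   3.8 122.5   0.   53.8  85.9] w 16.2 F [-0.1  0.4 -2.3] M [ 0.02  0.11 -0.04] xax [-0.002  0.    -1.   ]
shift tool [-75.5  -0.1  -3. ] roll -0.3
```

View pics/z30.png

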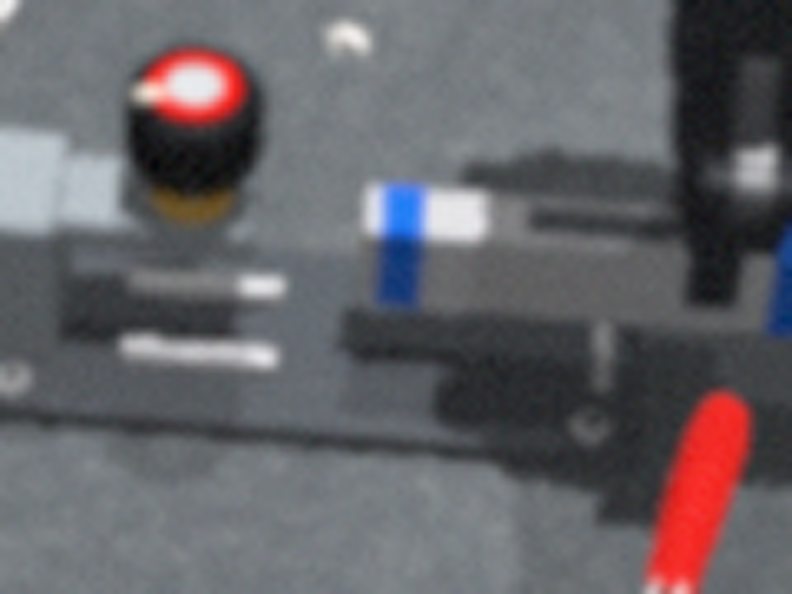

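Emit:
carry_out --targets '[[[12,-20,0,0,0],[12,-40,0,0,0],[12,-60,0,0,0],[12,-75,0,0,0],[12,-75,0,0,0]]]'

```text
time_s: 15.02
tool_pos: [0.4663, 0.0075, 0.0965]
tool_rot: [-2.154, 0.17, 2.127]
contact_force: [1.2, -0.1, -2.4]
gripper_width: 0.016
```

```bash
python3 - <<'E'
from h import *
import pickle
T,S=pickle.load(open("v0.pkl","rb"))
im=T["image"]; m=hsv(im,(0,0,195),(180,50,255),(315,240,440,350))
m=cv2.morphologyEx(m,cv2.MORPH_CLOSE,np.ones((25,25),np.uint8))
c=max(cv2.findContours(m,cv2.RETR_EXTERNAL,cv2.CHAIN_APPROX_NONE)[0],key=cv2.contourArea)[:,0]
w=np.array([plane(T,p.astype(float),.006)[:2]*1000 for p in c],np.float32)
print(cv2.minAreaRect(w))
# yaw of slot strips: blue,green,yellow fit line
for nm,lo,hi,roi in(("blue",(100,100,110),(125,255,255),(355,266,395,328)),("green",(50,80,80),(85,255,255),(395,270,430,335))):
    k=hsv(im,lo,hi,roi);p=np.argwhere(k)[:,::-1].astype(float)
    w=np.array([plane(T,q,.010)[:2]*1000 for q in p],np.float32);l=cv2.fitLine(w,cv2.DIST_L2,0,.01,.01).ravel()
    print(nm,np.degrees(np.arctan(l[1]/l[0])),w.mean(0),cv2.minAreaRect(w))
go(.4725,-.301,.09,-98.2)
E
```

```text
((487.6954650878906, -313.1321105957031), (215.84483337402344, 189.4432373046875), 81.96160888671875)
blue -7.971515 [ 502.53894 -305.02048] ((502.424072265625, -305.0882873535156), (14.766227722167969, 98.30641174316406), 82.54830932617188)
green -7.926448 [ 492.19284 -379.21295] ((492.46185302734375, -379.2519226074219), (14.359167098999023, 98.67863464355469), 82.01976013183594)
t 15.02 pos [466.3   7.5  96.5] phi -99.0 q [-13.1  -4.7 120.5   0.   63.5  85.9] w 16.0 F [ 1.2 -0.1 -2.4] M [0.   0.05 0.04] xax [ 0.012 -0.003 -1.   ]
shift tool [  7.5 303.8 -54.2] roll -0.8
```

Emit:
carry_out --targets '[[[12,0,25,-5,0],[12,0,55,-10,0],[12,0,87,-16,0],[12,0,119,-22,0],[12,0,151,-27,0],[12,0,183,-33,0],[12,0,215,-39,0],[12,0,247,-44,-1],[12,0,279,-50,-1],[12,0,300,-54,-1]]]'

```text
time_s: 15.85
tool_pos: [0.4724, -0.3001, 0.0968]
tool_rot: [-2.163, 0.155, 2.136]
contact_force: [-0.2, 0.0, -2.5]
gripper_width: 0.0157
```

```bash
python3 - <<'E'
from h import *
go(.4725,-.3008,.04,-98.0)
E
```

```text
t 15.85 pos [ 472.4 -300.1   96.8] phi -98.1 q [-44.2   8.2 107.3   0.4  63.9  53.7] w 15.7 F [-0.2  0.  -2.5] M [0.01 0.04 0.07] xax [ 0.012 -0.003 -1.   ]
shift tool [56.8  0.5  0.5] roll -0.1
```

Emit:
carry_out --targets '[[[12,15,0,0,0],[12,30,0,0,0],[12,45,0,0,0],[12,60,0,0,0],[12,60,0,0,0],[12,60,0,0,0]]]'

```text
time_s: 16.35
tool_pos: [0.4723, -0.2996, 0.0355]
tool_rot: [-2.159, 0.153, 2.138]
contact_force: [0.6, 0.5, -2.1]
gripper_width: 0.0162
```

```bash
python3 - <<'E'
from h import *
import pickle
go(.4725,-.3008,.02,-98.0)
T=camera("top");S=camera("side");pickle.dump((T,S),open("v1.pkl","wb"))
cv2.imwrite("pics/z31.png",cv2.resize(T["image"][235:355,320:440],None,fx=5,fy=5,interpolation=cv2.INTER_CUBIC))
cv2.imwrite("pics/z32.png",cv2.resize(S["image"][190:270,325:425],None,fx=7,fy=7,interpolation=cv2.INTER_CUBIC))
E
```

```text
t 16.35 pos [ 472.3 -299.6   35.5] phi -98.1 q [-44.2  13.6 108.5   0.4  57.5  53.7] w 16.2 F [ 0.6  0.5 -2.1] M [-0.03  0.07 -0.01] xax [ 0.01  -0.001 -1.   ]
shift tool [15.5  1.1 -0.2] roll -0.1
```

View pics/z31.png

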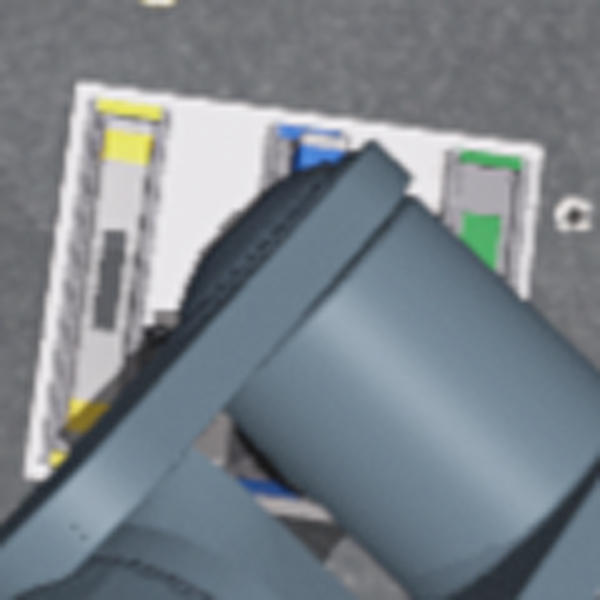

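View pics/z32.png

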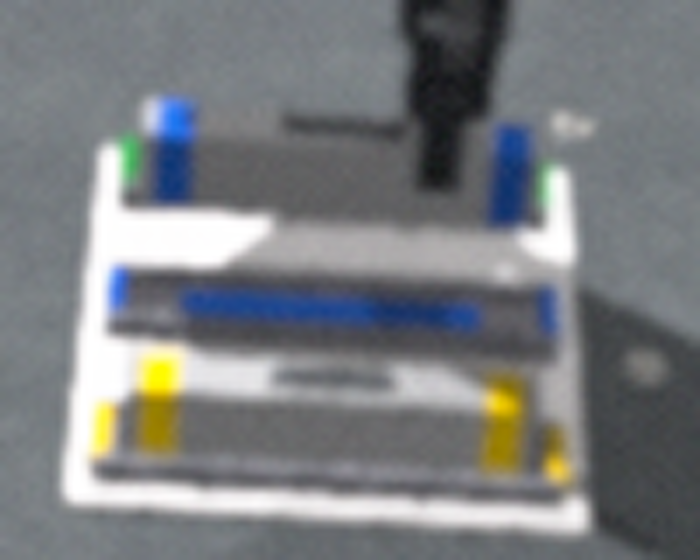

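```bash
python3 - <<'E'
from h import *
import pickle
T,S=pickle.load(open("v1.pkl","rb"))
zt=lambda x,y:(320+(x+.5)/5-.5,235+(y+.5)/5-.5)
zs=lambda x,y:(325+(x+.5)/7-.5,190+(y+.5)/7-.5)
for n,p in(("endL",(299,132)),("endR",(345,141)),("endmid",(322,136))): print(n,(plane(T,zt(*p),.0845)*1000).round(1))
print("side far band", (plane(S,zs(174,119),.0845)*1000).round(1)," near band",(plane(S,zs(515,138),.0845)*1000).round(1))
b1=plane(S,zs(174,119),.0845);b2=plane(S,zs(515,138),.0845);d=b1-b2;print("yaw",np.degrees(np.arctan2(d[1],d[0])),"mid",((b1+b2)*500).round(1),np.linalg.norm(d)*1000)
cv2.imwrite("pics/z33.png",cv2.resize(T["image"][255:280,365:400],None,fx=20,fy=20,interpolation=cv2.INTER_CUBIC))
E
```

```text
endL [ 567.1 -300.9   84.5]
endR [ 563.7 -318.3   84.5]
endmid [ 565.6 -309.6   84.5]
side far band [ 556.6 -317.9   84.5]  near band [ 447.8 -302.1   84.5]
yaw -8.270624717199013 mid [ 502.2 -310.    84.5] 109.91551618656877
```

View pics/z33.png

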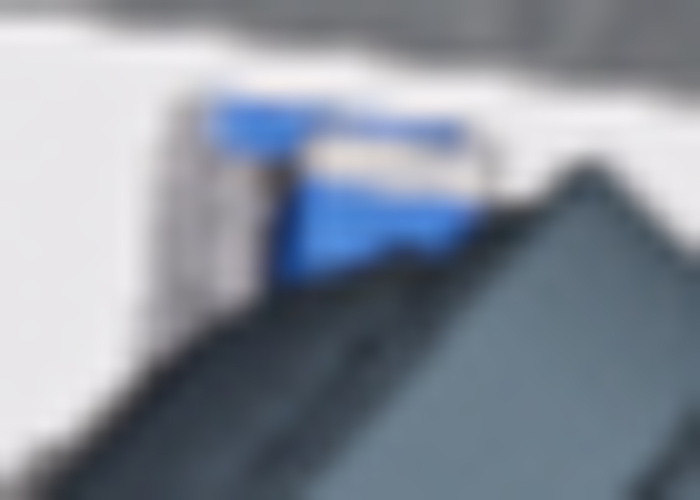

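```bash
python3 - <<'E'
from h import *
go(.4725,-.3025,.004,-98.0)
E
```

```text
t 16.45 pos [ 473.6 -300.8   37.5] phi -98.1 q [-44.2  13.4 108.4   0.4  57.4  53.7] w 15.9 F [-0.7  0.3 -1.3] M [0.03 0.08 0.  ] xax [ 0.013 -0.004 -1.   ]
shift tool [33.5  1.8  1.3] roll -0.1
```

Emit:
carry_out --targets '[[[12,6,1,0,0],[12,12,2,1,0],[12,18,2,1,0],[12,24,2,1,0],[12,30,2,1,0],[12,33,2,1,0],[12,33,2,1,0],[12,33,2,1,0]]]'

```text
time_s: 17.12
tool_pos: [0.4726, -0.3026, 0.0042]
tool_rot: [-2.164, 0.155, 2.136]
contact_force: [-0.0, 0.6, -2.6]
gripper_width: 0.0159
```

```bash
python3 - <<'E'
from h import *
import pickle
T=camera("top");go(.4725,-.3025,-.008,-98.0);S=camera("side");pickle.dump((T,S),open("v2.pkl","wb"))
a=cv2.resize(T["image"][255:285,362:402],(400,300),interpolation=cv2.INTER_CUBIC)
b=cv2.resize(T["image"][310:340,350:390],(400,300),interpolation=cv2.INTER_CUBIC)
cv2.imwrite("pics/z34.png",np.hstack([a,b]))
cv2.imwrite("pics/z35.png",cv2.resize(S["image"][205:265,330:420],None,fx=8.5,fy=8.5,interpolation=cv2.INTER_CUBIC))
E
```

```text
t 17.17 pos [ 472.9 -302.9    4.6] phi -98.1 q [-44.4  16.7 108.7   0.4  53.9  53.4] w 15.9 F [ 0.6 -1.  -2.4] M [-0.    0.11  0.06] xax [ 0.013 -0.004 -1.   ]
shift tool [12.6 -0.3  0.6] roll -0.1
```

View pics/z34.png

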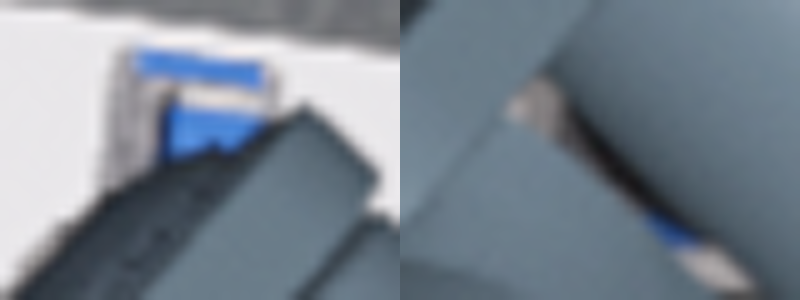

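View pics/z35.png

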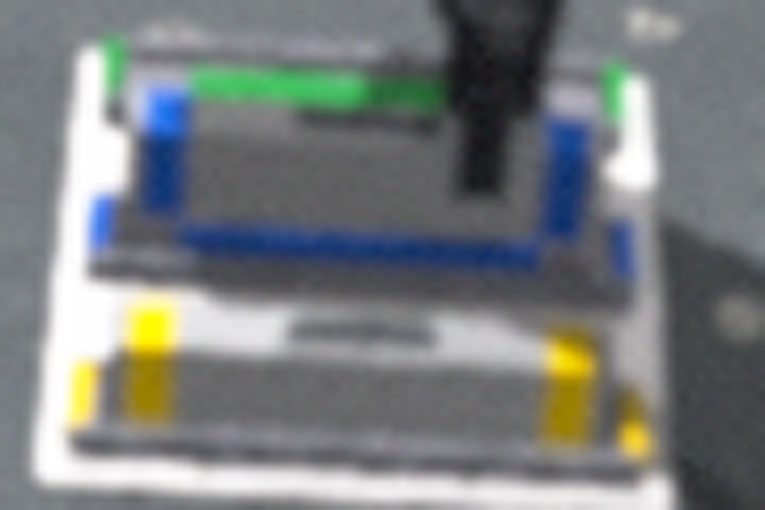

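```bash
python3 - <<'E'
from h import *
import pickle
T,S=pickle.load(open("v2.pkl","rb"))
zt=lambda x,y:(362+(x+.5)/10-.5,255+(y+.5)/10-.5)
zs=lambda x,y:(330+(x+.5)/8.5-.5,205+(y+.5)/8.5-.5)
for z in(.0535,.0565):
  print(z,"top end mid",(plane(T,zt(223,97),z)*1000).round(1),"side bands",(plane(S,zs(167,111),z)*1000).round(1),(plane(S,zs(567,138),z)*1000).round(1))
print("slot top label far",(plane(T,zt(198.5,67),.016)*1000).round(1))
print("side labels",(plane(S,zs(103,222),.016)*1000).round(1),(plane(S,zs(622,250),.016)*1000).round(1))
print("yellow bar bands top z40 side",(plane(S,zs(151,319),.040)*1000).round(1),(plane(S,zs(571,350),.040)*1000).round(1))
print("yellow tray labels side z16",(plane(S,zs(84,390),.016)*1000).round(1),(plane(S,zs(633,425),.016)*1000).round(1))
cv2.imwrite("pics/z36.png",cv2.resize(T["image"][255:280,325:400],None,fx=10,fy=10,interpolation=cv2.INTER_CUBIC))
E
```

```text
0.0535 top end mid [ 564.1 -313.8   53.5] side bands [ 556.1 -318.4   53.5] [ 449.6 -301.    53.5]
0.0565 top end mid [ 563.8 -313.4   56.5] side bands [ 556.5 -314.2   56.5] [ 450.5 -296.8   56.5]
slot top label far [ 574.3 -314.4   16. ]
side labels [ 572.5 -319.3   16. ] [ 431.3 -299.9   16. ]
yellow bar bands top z40 side [ 566.3 -244.4   40. ] [ 459.3 -226.4   40. ]
yellow tray labels side z16 [ 583.1 -245.7   16. ] [ 441.2 -224.4   16. ]
```

View pics/z36.png

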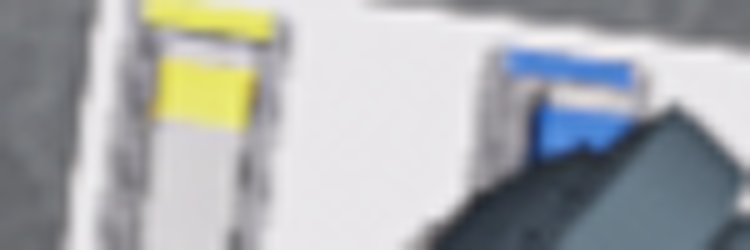

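Emit:
carry_out --targets '[[[12,2,0,-1,0],[12,4,0,-1,0],[12,6,0,-1,0],[12,8,0,-1,0],[12,10,0,-1,0],[12,10,0,-1,0]]]'

```text
time_s: 17.72
tool_pos: [0.4738, -0.3028, -0.0058]
tool_rot: [-2.164, 0.155, 2.136]
contact_force: [-0.3, 0.4, -2.6]
gripper_width: 0.0159
```

```bash
python3 - <<'E'
from h import *
go(.4735,-.3028,-.009,-98.0)
S=camera("side")
cv2.imwrite("pics/z37.png",cv2.resize(S["image"][205:265,330:420],None,fx=8.5,fy=8.5,interpolation=cv2.INTER_CUBIC))
E
```

```text
t 17.72 pos [ 473.8 -302.8   -5.8] phi -98.1 q [-44.3  17.9 108.6   0.4  52.9  53.5] w 15.9 F [-0.3  0.4 -2.6] M [ 0.02  0.11 -0.06] xax [ 0.013 -0.004 -1.   ]
shift tool [3.2 0.  0.3] roll -0.1
```

View pics/z37.png

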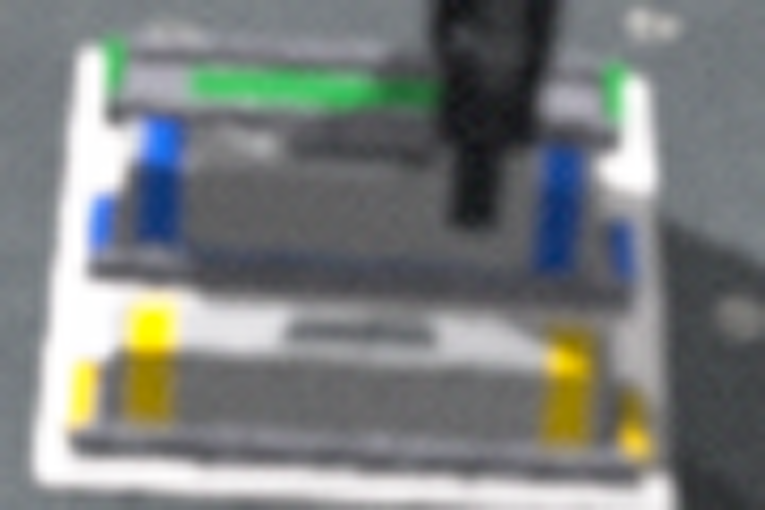

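Emit:
carry_out --targets '[[[12,1,0,0,0],[12,2,0,0,0],[12,3,0,0,0],[12,3,0,0,0],[12,3,0,0,0]]]'

```text
time_s: 18.18
tool_pos: [0.4739, -0.3029, -0.0086]
tool_rot: [-2.164, 0.155, 2.136]
contact_force: [-0.3, 0.4, -2.3]
gripper_width: 0.016
```

```bash
python3 - <<'E'
from h import *
go(.4735,-.3028,-.011,-98.0)
E
```

```text
t 18.18 pos [ 473.9 -302.9   -8.6] phi -98.1 q [-44.3  18.2 108.6   0.4  52.6  53.5] w 16.0 F [-0.3  0.4 -2.3] M [ 0.    0.01 -0.02] xax [ 0.013 -0.004 -1.   ]
shift tool [ 2.4 -0.   0.4] roll -0.1
```

Emit:
carry_out --targets '[[[12,1,0,0,0],[12,1,0,0,0],[12,1,0,0,0]]]'

```text
time_s: 18.43
tool_pos: [0.4742, -0.3031, -0.009]
tool_rot: [-2.164, 0.155, 2.136]
contact_force: [-0.4, 1.3, 2.9]
gripper_width: 0.0162
```

```bash
python3 - <<'E'
from h import *
go(.4735,-.3028,-.011,-98.0)
E
```

```text
t 18.43 pos [ 474.2 -303.1   -9. ] phi -98.1 q [-44.3  18.2 108.5   0.4  52.5  53.5] w 16.2 F [-0.4  1.3  2.9] M [ 0.3   0.35 -0.02] xax [ 0.013 -0.004 -1.   ]
shift tool [ 1.9 -0.2  0.7] roll -0.1
```

Emit:
carry_out --targets '[[[12,1,0,0,0],[12,1,0,0,0]]]' --newtons 30

```text
time_s: 18.6
tool_pos: [0.4742, -0.3031, -0.0092]
tool_rot: [-2.164, 0.155, 2.136]
contact_force: [-2.3, 2.8, 7.8]
gripper_width: 0.0159
```

```bash
python3 - <<'E'
from h import *
go(.4735,-.3028,-.011,-98.0)
S=camera("side")
cv2.imwrite("pics/z38.png",cv2.resize(S["image"][205:265,330:420],None,fx=8.5,fy=8.5,interpolation=cv2.INTER_CUBIC))
E
```

```text
t 18.60 pos [ 474.2 -303.1   -9.2] phi -98.1 q [-44.3  18.3 108.5   0.4  52.6  53.5] w 15.9 F [-2.3  2.8  7.8] M [0.65 0.77 0.04] xax [ 0.013 -0.004 -1.   ]
shift tool [ 1.8 -0.2  0.8] roll -0.1
```

View pics/z38.png

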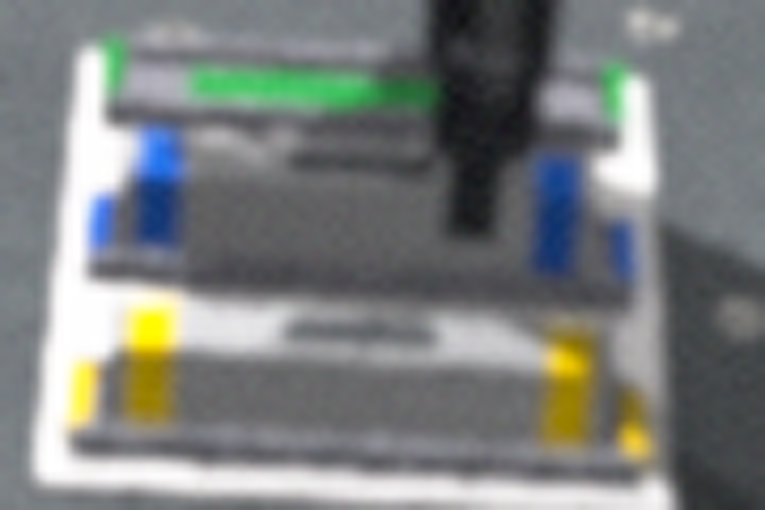

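Emit:
carry_out --targets '[[[18,0,0,0,0],[20,0,0,0,0],[24,0,0,0,0],[32,0,0,0,0],[40,0,0,0,0],[40,0,0,0,0],[40,0,0,0,0],[40,-10,0,0,0],[40,-30,0,0,0],[40,-60,0,0,0]]]'

```text
time_s: 19.48
tool_pos: [0.4717, -0.3013, 0.0494]
tool_rot: [-2.157, 0.151, 2.139]
contact_force: [1.8, 0.5, -0.2]
gripper_width: 0.0401
```

Emit:
carry_out --targets '[[[40,-40,0,0,0],[40,-70,0,0,0],[40,-75,-30,0,0],[40,-75,-60,0,0],[40,-75,-100,0,0],[40,-75,-140,0,0],[40,-75,-180,0,0],[40,-75,-200,0,0],[40,-75,-200,0,0]]]'

```text
time_s: 20.23
tool_pos: [0.4993, -0.0996, 0.1253]
tool_rot: [-2.16, 0.145, 2.141]
contact_force: [0.4, -0.6, 0.2]
gripper_width: 0.0399
```

```bash
python3 - <<'E'
from h import *
import pickle
go(.4735,-.3028,-.011,-98.0)
S=camera("side");T=camera("top");pickle.dump((T,S),open("v3.pkl","wb"))
a=cv2.resize(T["image"][245:350,320:440],None,fx=3.3,fy=3.3,interpolation=cv2.INTER_CUBIC)
cv2.imwrite("pics/z39.png",np.hstack([a,cv2.resize(S["image"][205:265,330:420],(404,a.shape[0]),interpolation=cv2.INTER_CUBIC)]))
cv2.imwrite("pics/s40.png",S["image"]);cv2.imwrite("pics/t40.png",T["image"])
E
```

```text
t 20.23 pos [499.3 -99.6 125.3] phi -97.8 q [-24.2  -0.8 113.4   0.3  66.9  73.5] w 39.9 F [ 0.4 -0.6  0.2] M [-0.01  0.01  0.03] xax [ 0.009  0.001 -1.   ]
shift tool [135.9 205.1  -0.8] roll 0.2
```

View pics/z39.png

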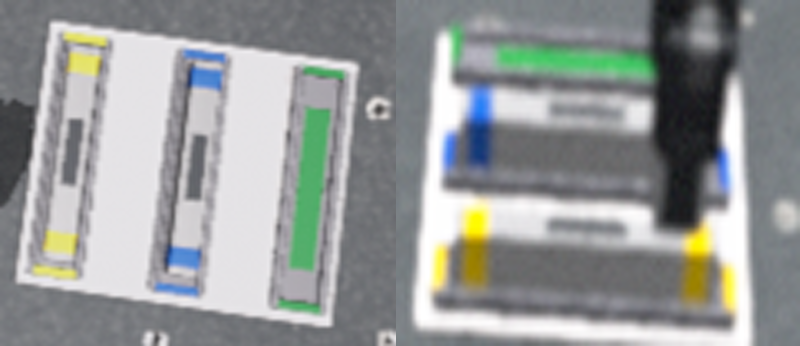

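View pics/t40.png

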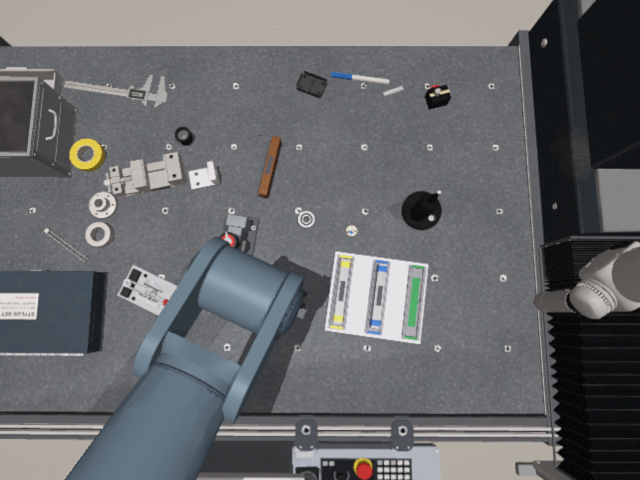

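View pics/s40.png

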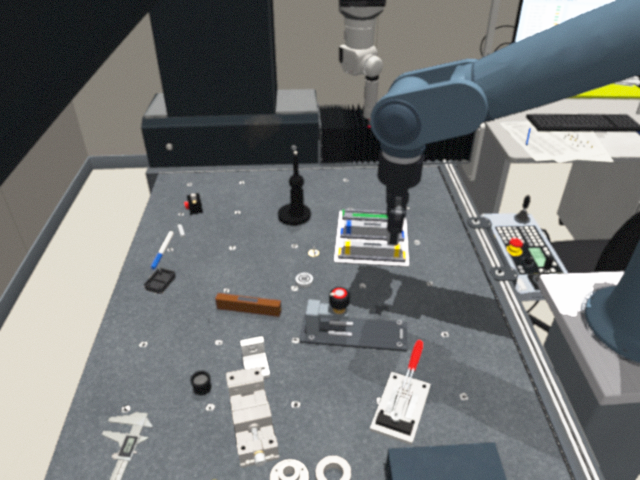

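```bash
python3 - <<'E'
from h import *
import pickle
T,S=pickle.load(open("v3.pkl","rb"));T0,S0=pickle.load(open("v0.pkl","rb"))
def lab(c,roi):
    g=cv2.cvtColor(c["image"],cv2.COLOR_BGR2GRAY);x0,y0,x1,y1=roi;k=np.zeros_like(g);k[y0:y1,x0:x1]=(g[y0:y1,x0:x1]<115)*255
    return max(blobs(k,5),key=lambda b:b[0])
for n,rt,rs in(("blue",(374,284,384,308),(356,222,376,228)),("yellow",(337,279,347,303),(356,240,378,247))):
    a=lab(T,rt);b=lab(S,rs);print(n,a[0],a[1],b[0],b[1],[np.round(v*1000 if i==0 else v,1) for i,v in enumerate(tri(T,a[1],S,b[1]))])
# blue band yaw/centre in top at z40
bs=[b for b in blobs(hsv(T["image"],(100,110,110),(125,255,255),(360,255,395,340)),8)]
for b in bs: print(b[0],b[1],(plane(T,b[1],.04)*1000).round(1))
def ang(c,a,b,z):
    d=(plane(c,b,z)-plane(c,a,z))[:2];return np.degrees(np.arctan2(d[1],d[0])).round(1)
q=lambda x,y:(190+(x-396)/4.4,220+y/4.4)
print("pointer top",ang(T,q(562,95),q(556,60),.103))
cv2.imwrite("pics/z41.png",cv2.resize(S["image"][283:308,322:358],None,fx=16,fy=16,interpolation=cv2.INTER_CUBIC))
E
```

```text
Traceback (most recent call last):
ValueError: max() iterable argument is empty
```

Emit:
carry_out --targets '[[[40,-30,0,0,0],[40,-60,-20,0,0],[40,-75,-50,0,0],[40,-75,-85,0,0],[40,-75,-120,0,0],[40,-75,-155,0,0],[40,-75,-190,0,0],[40,-75,-225,0,0],[40,-75,-250,0,0],[40,-75,-250,0,0]]]'

```text
time_s: 21.17
tool_pos: [0.5341, 0.1471, 0.2009]
tool_rot: [-2.161, 0.146, 2.139]
contact_force: [1.1, -1.2, 0.7]
gripper_width: 0.0397
```

```bash
python3 - <<'E'
from h import *
import pickle
go(.4735,-.3028,-.011,-98.0)
S=camera("side");T=camera("top");pickle.dump((T,S),open("v4.pkl","wb"))
r=lambda im,h:cv2.resize(im,None,fx=h/im.shape[0],fy=h/im.shape[0],interpolation=cv2.INTER_CUBIC)
a=np.hstack([r(T["image"][205:325,190:260],290),r(T["image"][245:350,320:440],290)])
b=np.hstack([r(S["image"][283:308,322:358],250),r(S["image"][205:265,330:420],250)])
w=max(a.shape[1],b.shape[1]);f=lambda m:cv2.copyMakeBorder(m,0,0,0,w-m.shape[1],0)
cv2.imwrite("pics/z42.png",np.vstack([f(a),f(b)])); print(w)
E
```

```text
t 21.17 pos [534.1 147.1 200.9] phi -97.8 q [  3.7   0.6 103.6  -0.   75.1 101.5] w 39.7 F [ 1.1 -1.2  0.7] M [0.03 0.02 0.02] xax [ 0.01  0.   -1.  ]
shift tool [211.2 454.3   0.9] roll 0.2
735
```

View pics/z42.png

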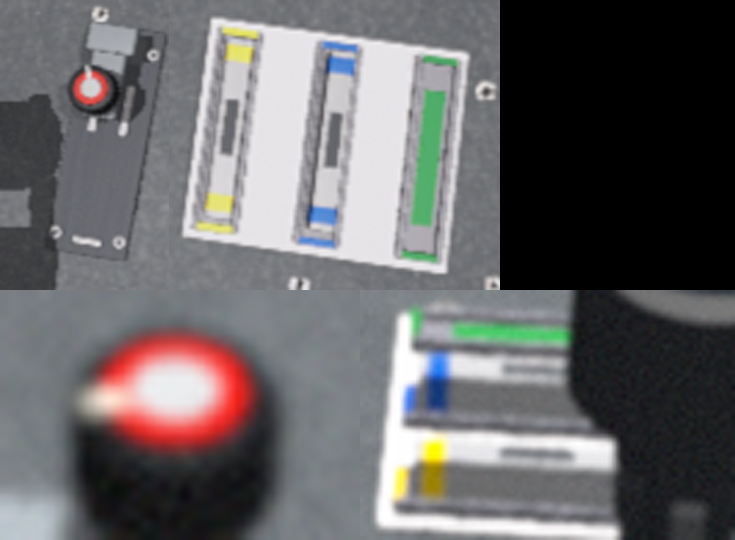

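```bash
python3 - <<'E'
from h import *
import pickle
T,S=pickle.load(open("v4.pkl","rb"));T0,S0=pickle.load(open("v0.pkl","rb"))
def ang(c,a,b,z):
    d=(plane(c,b,z)-plane(c,a,z))[:2];return np.degrees(np.arctan2(d[1],d[0])).round(1),(np.hypot(*d)*1000).round(1)
q=lambda x,y:(190+x/2.417,205+y/2.417)
print("pointer top",ang(T,q(91,88.5),q(87,67.5),.103),"side",ang(S,(338.8,292.3),(331,293.7),.103))
for n,lo,hi,rt,rs in(("blue",(100,120,150),(125,255,255),(360,250,395,345),(335,215,352,240)),("yellow",(22,100,150),(35,255,255),(325,245,362,340),(335,235,352,262))):
    print(n,"T");t=blobs(hsv(T["image"],lo,hi,rt),6);[print(b[0],b[1],b[2],(plane(T,b[1],.04)*1000).round(1)) for b in t]
    print(n,"S");s=blobs(hsv(S["image"],lo,hi,rs),4);[print(b[0],b[1],b[2],(plane(S,b[1],.04)*1000).round(1)) for b in s]
print("y0");[print(b[0],b[1]) for b in blobs(hsv(T0["image"],(22,100,150),(35,255,255),(325,245,362,340)),6)]
E
```

```text
pointer top (np.float64(12.6), np.float64(17.0)) side (np.float64(11.8), np.float64(14.5))
blue T
19 [381.68 261.47] [376 260  12   4] [ 571.1 -311.6   40. ]
43 [381.93 268.33] [378 266   9   6] [ 557.4 -311.8   40. ]
44 [375.39 322.43] [371 320  10   6] [ 450.9 -297.    40. ]
22 [373.32 332.14] [368 331  12   3] [ 432.2 -292.6   40. ]
blue S
28 [348.32 223.39] [346 220   5   7] [ 558.  -314.5   40. ]
10 [341.5 231. ] [341 229   2   5] [ 576.  -285.9   40. ]
yellow T
26 [345.54 256.42] [340 255  12   4] [ 581.1 -239.3   40. ]
48 [345.1  263.69] [340 261  11   6] [ 566.4 -238.3   40. ]
48 [337.9  317.77] [333 315  11   6] [ 459.6 -223.5   40. ]
25 [336.52 326.96] [331 326  12   3] [ 441.8 -220.7   40. ]
yellow S
56 [347.05 246.77] [345 241   6  14] [ 568.3 -227.9   40. ]
13 [339.46 250.77] [339 248   2   7] [ 585.8 -214.8   40. ]
y0
27 [345.7  256.41]
47 [345.   263.68]
48 [337.9  317.77]
25 [336.52 326.96]
```

```bash
python3 -c "
from cell import finish_job,sense
print(sense()['time_s'],sense()['contact_force']);print(finish_job())"
```

```text
21.2667 [0.48034474 0.33445061 0.48012453]
the job is handed in; nothing more can be done
None
```

The blue bar is out of the clamp and lying in the blue-labelled slot. The knob is left loosened, and I handed the job in at 21.3 s of the 64 s allowed.

**What I did**
- **Knob:** I turned it clockwise in one grasp until the fingers slipped at the end stop. They turned about 182°, while the knob turned about 160°.
- **Bar:** I lifted it 6 mm, drew it about 64 mm along the fixture's -x over the stop, and carried it to the rack. I lowered it in 1 mm steps at the end, until the wrist force showed contact, and only then opened the fingers.

**Last checks**
- **Knob position:** the pointer reads 12°, where the end stop should put it at about 11°. Measured against the start pictures, the top view gives 155° of turn and the side view 162°. The knob also rose about 9 mm.
- **Bar in the slot:** its centre is about 1.7 mm from the slot centre along the slot and under 1 mm across. Its angle is -7.9° against -8.0° for the slot.
- **Bar height:** I only checked this through the far band, where the two views agree with 40 mm (fully home) to 1–2 mm. The near band was hidden from the side camera.
- **Other things:** the yellow bar is unmoved to within 0.2 px in the top view. The small parts look undisturbed in the pictures. The robot was touching nothing at hand-in.

**What disagreed**
- **Finger tips:** they really sat about 30 mm higher than the reported TCP. The side camera showed this and a first closing above the knob confirmed it, so I worked from camera heights and contact force.
- **Cameras:** the two views differed by about 4 mm in y, and triangulated heights came out 2–6 mm too high.
- **Tool tilt:** the tool leaned about 0.7° while lowering, so one end of the bar touched the floor slightly first.

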